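Load two single-speed freehubs

TASK

Two rear hubs stand drive side up in clamp blocks and want their single-speed parts. On the thick freehub slide the tall black spacer, then the cog with the wide bore, then the flat wide ring; on the slim freehub slide the small-bored cog and then the small ring on top of it. Every part must lie flat and fully down in its stack, and the parts must be let go.

Things in the scene. Friction and masses are not known exactly. Their poses are not given: they have to be found in the camera images.
- hub_thick: Black-shelled hub fixed upright in an aluminium block 84 x 84 x 22 mm. Origin: centre of the block's underside, on the hub's axis, z up. Flange 60 mm wide, top at 77 mm. Seat for the first part (44 mm wide shoulder) 84 mm above the origin; freehub above it 33.6 mm in diameter, 38 mm tall, bevelled to 24.6 mm at the top; conical axle cap up to 133 mm. The parts' yaw does not matter.
- hub_slim: Aluminium-shelled hub fixed upright in an aluminium block 84 x 84 x 22 mm. Origin: centre of the block's underside, on the hub's axis, z up. Flange 52 mm wide, top at 67 mm. Seat for the first part (35 mm wide shoulder) 74 mm above the origin; freehub above it 24 mm in diameter, 23 mm tall, bevelled to 15 mm at the top; axle cap up to 108 mm. The parts' yaw does not matter.
- spacer_tall: Thick-walled black plastic spacer ring, 52 mm outside diameter, 37.6 mm bore, 18 mm tall, lying flat on the bench. Origin: centre of its underside; z up. Goes first on hub_thick, its underside on the seat 84 mm above the hub's origin.
- cog_wide: Larger dark steel sprocket, 14 teeth, 62 mm over the tips, bore 37.6 mm. Base ring 46 mm wide, 9 mm tall; toothed plate from 2.2 to 7 mm above the underside, gripped across the tips. Origin: centre of its underside; z up. Goes on hub_thick on top of spacer_tall, its underside 102 mm above the hub's origin.
- spacer_flat: Thin-walled flat dark grey anodised spacer ring, 47 mm outside diameter, 37.6 mm bore, 8 mm tall. Origin: centre of its underside; z up. Goes on hub_thick on top of cog_wide, its underside 111 mm above the hub's origin.
- cog_narrow: Smaller dark steel sprocket, 12 teeth, 54 mm over the tips, bore 28 mm. Base ring 36.4 mm wide, 9 mm tall; toothed plate from 2.2 to 7 mm above the underside, gripped across the tips. Origin: centre of its underside; z up. Goes first on hub_slim, its underside on the seat 74 mm above the hub's origin.
- spacer_small: Small dark grey anodised spacer ring, 36.4 mm outside diameter, 28 mm bore, 10 mm tall. Origin: centre of its underside; z up. Goes on hub_slim on top of cog_narrow, its underside 83 mm above the hub's origin.
There are look-alikes about, which are no part of the job. Leave any blue or turquoise look-alike of the spacer_tall alone. Leave any blue look-alike of the spacer_flat alone.

How it is judged:
At the end, for the whole second after the job is handed in: From the seat up, hub_thick carries spacer_tall, cog_wide, spacer_flat, and hub_slim carries cog_narrow, spacer_small: each centred within 6 mm, its underside within 3.5 mm of its stack height (84, 102, 111; 74, 83 mm), flat within 5 degrees, at rest and released (horizontal distance between each of spacer_tall, cog_wide, spacer_flat and hub_thick below 0.006 m and z of spacer_tall in the frame of hub_thick between 0.0805 and 0.0875 m and angle between each of spacer_tall, cog_wide, spacer_flat, cog_narrow, spacer_small's own z axis and vertical below 0.09 rad and linear speed of each of spacer_tall, cog_wide, spacer_flat, cog_narrow, spacer_small below 0.02 m/s and z of cog_wide in the frame of hub_thick between 0.0985 and 0.1055 m and z of spacer_flat in the frame of hub_thick between 0.1075 and 0.1145 m and horizontal distance between each of cog_narrow, spacer_small and hub_slim below 0.006 m and z of cog_narrow in the frame of hub_slim between 0.0705 and 0.0775 m and z of spacer_small in the frame of hub_slim between 0.0795 and 0.0865 m); the robot touches nothing.
It also fails if it takes over 104 s, if anything falls off the work surface, if the arm or the gripper's body presses on something with over 40 N, if the wrist force passes 120 N, or if a joint passes its speed limit or range.

ROBOT

A 6-joint arm with a two-finger parallel gripper is mounted at the origin on a cart in front of the work surface, level with it; the furniture and walls round the work are solid. World frame = base frame: x ahead of the robot, y to its left, z up, the work surface at z = 0. Lengths are in m, angles in rad, forces in N, time in s.
With the tool pointing down it reaches from about 0.425 to 0.925 m from the base axis. Payload 12.5 kg.
Tool frame: the origin (TCP) lies at the very end of the fingers, on their centre line; the grasp point (between the pads) lies 19 mm behind it; x points along the fingers, z is the direction in which the jaws open and shut, and the axes are right-handed (so a half turn about x gives the same grasp; the last joint's range is limited). The gripper opens to 85 mm and grips with 20 to 120 N. Pads are 22 mm wide; open, the fingers measure 114 mm over their backs; the gripper's body (76 mm by 85 mm) begins 54 mm behind the grasp point. The pads swing forward as they close: fully open they stand 13 mm farther back than shut.
Start: joints at [-1.399, 0.491, 1.559, -0, 1.092, -0.106], TCP at [0.171, -0.601, 0.231] pointing down, gripper open.
Joint ranges: [-3.1, 3.1], [-0.84, 2.19], [0.05, 2.79], [-1.13, 4.28], [0.06, 2.93], [-2.69, 2.69]. Speed limits (rad/s): [2.22, 2.22, 2.79, 3.14, 3.14, 3.14].

INTERFACE

Orientations are given as [roll, pitch, yaw] about the fixed x, y, z axes, in that order (R = Rz(yaw) Ry(pitch) Rx(roll)).
In Python, from station import monitor, cams, arm gives the robot as it stands. The module is installed in compiled form; this text tells all that it offers.
- The arm moves only by the tool move_arm, never from a script. Its argument "increments" is a list of rows, each a list of 7 numbers: the opening, from 0 (shut) to 1 (fully open), then the shift along the world's x, y, z in units of 0.8 m (1.0 is 0.8 m), then the turn, a rotation vector about the world's x, y, z in units of 1.5 rad (1.0 is 1.5 rad). In form: [[claw, dx, dy, dz, ax, ay, az], ...]. A call has exactly 8 rows; each row shifts and turns the pose as measured when the row begins; what a row does not reach is not made up. A row lasts 1/8 s, in which the tool goes at most 62.5 mm and 10.7 degrees, less where a joint would pass 70% of its speed; a pose out of reach is approached as far as the arm can. A call with a number of a shift or a turn outside -1 to 1 is refused whole. A call with a gripper value outside its range is refused whole. The fingers move at their own pace and stop on an object; "grip_force" is the grip in N (left out, the last holds). Time passes only in rows, so rows that do not move let the fingers close, or fill a call up. It gives the time, the measured TCP pose, the force and the opening at its end, in the units of the state.
- monitor.get_state(): the state, without advancing time (a new reading comes with each control period).
- cams.camera(name): name is "scene" or "top" or "wrist"; returns (picture, depth): 384x512x3 uint8, red, green, blue; 384x512 float32, m along the optical axis (not along the pixel's ray), 0 where there is no reading.
- cams.get_calibration(name): a dict with "fx", "fy", "cx", "cy" (pixels), "distortion" ([k1, k2, p1, p2, k3] as OpenCV has them; the pictures are not rectified), "R" (3x3) and "t" (3): a world point X has camera coordinates R X + t. Camera axes: x right, y down, z forward; pixel columns grow to the right and rows downward; lengths in m; the calibration is good to about 2 mm. A picture is of the moment at which its call begins: read the wrist's pose just before it. get_calibration takes no time and is no camera call; for the wrist camera it gives the pose at the moment of the call.
- arm.hand_in(): hands the job in, once; it reports no verdict.
The state is a dict: "time_s": time; "joint_pos": joint angles; "joint_vel": joint speeds; "joint_efforts": joint torques, N m; "eef_pos": TCP position; "tool_rot": TCP orientation; "ft_force": force on the tool from outside, world axes, zero at the start; "ft_torque": the same for the moment, N m; "opening": finger opening in m.
Only numpy, scipy, OpenCV 4.12 (cv2) and the standard library are available. Lean on these libraries where they do the work, as an engineer would, in place of code of your own. Each camera call takes 0.05 s, during which the arm holds its last target.

## Working session

There is one attempt and no reset: what is moved stays moved. The work goes in short steps, Python scripts to look and compute and a tool call to move; the robot and the scene stay as the last step left them, time stands still between calls to the robot, and variables do not carry over. Pictures are saved under pics/ and viewed, and the job is handed in when it is done.

Besides the shell and the picture viewer there is one more tool, called after ">>>" as name([rows], argument=value, ...), one row to a line, values as JSON. move_arm: Moves the arm, as the interface text tells. Its arguments: {"type":"object","properties":{"increments":{"type":"array"},"grip_force":{"type":"number"}},"required":["increments"]}

```bash
ls; mkdir -p pics; cat > h.py <<'E'
import numpy as np, cv2
from station import monitor, cams, arm
def snap(n,tag):
    s=monitor.get_state(); c=cams.get_calibration(n); im,d=cams.camera(n)
    cv2.imwrite(f'pics/{tag}.png',im[:,:,::-1]); np.savez(f'{tag}.npz',im=im,d=d,**{k:np.array(v) for k,v in c.items()})
    return im,d,c
def world(c,d,uv):
    uv=np.array(uv,float).reshape(-1,1,2)
    K=np.array([[c['fx'],0,c['cx']],[0,c['fy'],c['cy']],[0,0,1]],float)
    n=cv2.undistortPoints(uv,K,np.array(c['distortion'],float)).reshape(-1,2)
    r=np.c_[n,np.ones(len(n))]
    return n,r
def ray(c,uv,z):
    n,r=world(c,None,uv); R=np.array(c['R']);t=np.array(c['t'])
    o=-R.T@t; v=r@R
    return o+v*((z-o[2])/v[:,2])[:,None]
def dep(c,d,uv):
    n,r=world(c,None,uv);R=np.array(c['R']);t=np.array(c['t'])
    z=np.array([d[int(b),int(a)] for a,b in np.array(uv).reshape(-1,2)])
    return (r*z[:,None]-t)@R
E
python3 - <<'E'
from h import *
print(monitor.get_state())
for n in ['scene','top']:
    im,d,c=snap(n,n+'0'); print(n,c)
print(cams.get_calibration('wrist'))
E
```

```text
pics
{'time_s': 0.0, 'joint_pos': array([-1.39858952e+00,  4.91555823e-01,  1.55945434e+00,  1.72579373e-05,
        1.09171318e+00, -1.05563449e-01]), 'joint_vel': array([-0.00120449,  0.00032435, -0.00086617,  0.00064015,  0.00032028,
       -0.00026692]), 'joint_efforts': array([-1.28645504e-03, -6.18449879e+01, -2.61595684e+01, -1.41084320e-04,
        4.03865590e-03, -7.73248900e-06]), 'eef_pos': array([ 0.17139034, -0.6008009 ,  0.23072838]), 'tool_rot': array([3.02249311, 1.56966554, 1.72945907]), 'ft_force': array([-0.23043874,  0.17766957,  0.18802878]), 'ft_torque': array([ 0.04952039,  0.06162374, -0.01582921]), 'opening': 0.0852425287270566}
scene {'fx': 347.9043118439872, 'fy': 347.9043118439872, 'cx': 257.30814446688294, 'cy': 190.37872513327818, 'distortion': array([0.00751132, 0.        , 0.        , 0.        , 0.        ]), 'R': array([[ 0.49010245, -0.8714867 ,  0.01762135],
       [-0.42165778, -0.25472602, -0.87024099],
       [ 0.76289207,  0.41907706, -0.49231099]]), 't': array([-0.30320275,  0.23208253,  0.57100011])}
top {'fx': 427.52210569334943, 'fy': 427.52210569334943, 'cx': 249.84375410820587, 'cy': 199.82505025334015, 'distortion': array([-0.06433514,  0.        ,  0.        ,  0.        ,  0.        ]), 'R': array([[-0.0181236 , -0.99983444,  0.00161836],
       [-0.97930462,  0.01742508, -0.20164032],
       [ 0.20157874, -0.00523931, -0.9794583 ]]), 't': array([-0.07490609,  0.50221045,  1.05529137])}
{'fx': 313.91324647537056, 'fy': 313.91324647537056, 'cx': 259.53717791442574, 'cy': 194.9109028407789, 'distortion': array([-0.06097046,  0.        ,  0.        ,  0.        ,  0.        ]), 'R': array([[ 2.73903445e-01, -9.61757147e-01, -3.05034033e-04],
       [-9.15327726e-01, -2.60777916e-01,  3.06871363e-01],
       [-2.95215272e-01, -8.37739174e-02, -9.51750952e-01]]), 't': array([-0.62616919, -0.03995024,  0.38048488])}
```

View pics/scene0.png

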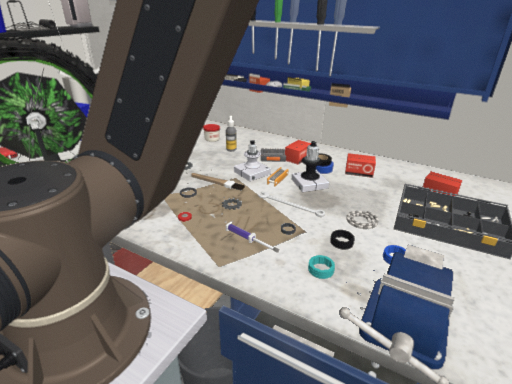

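View pics/top0.png

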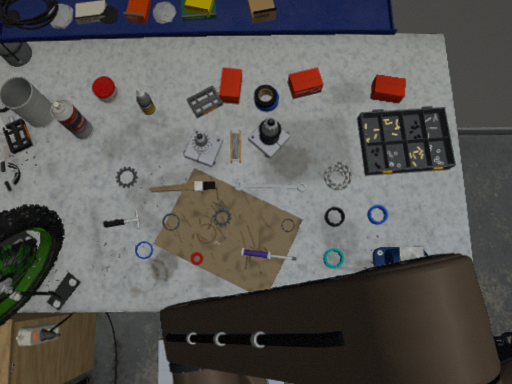

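```bash
python3 - <<'E'
from h import *
im=cv2.imread('pics/top0.png')
a=cv2.resize(im[150:270,100:360],None,fx=3,fy=3,interpolation=cv2.INTER_CUBIC);cv2.imwrite('pics/top0b.png',a)
b=cv2.resize(im[80:200,170:370],None,fx=4,fy=4,interpolation=cv2.INTER_CUBIC);cv2.imwrite('pics/top0c.png',b)
z=np.load('top0.npz');d=z['d'];c=z
for p in [(126,177),(222,217),(337,176),(334,216),(171,222),(288,226),(202,147),(269,137)]:
    print(p,ray(c,[p],0.0).round(3), dep(c,d,[p]).round(3))
E
```

```text
(126, 177) [[0.582 0.256 0.   ]] [[ 0.582  0.256 -0.002]]
(222, 217) [[ 0.466 -0.008  0.   ]] [[ 0.465 -0.009  0.002]]
(337, 176) [[ 0.574 -0.325  0.   ]] [[ 0.574 -0.325 -0.001]]
(334, 216) [[ 0.463 -0.31   0.   ]] [[ 0.463 -0.31   0.   ]]
(171, 222) [[0.454 0.129 0.   ]] [[0.454 0.128 0.003]]
(288, 226) [[ 0.438 -0.185  0.   ]] [[ 0.438 -0.185  0.   ]]
(202, 147) [[0.664 0.046 0.   ]] [[0.642 0.039 0.065]]
(269, 137) [[ 0.69  -0.141  0.   ]] [[ 0.662 -0.137  0.076]]
```

View pics/top0b.png

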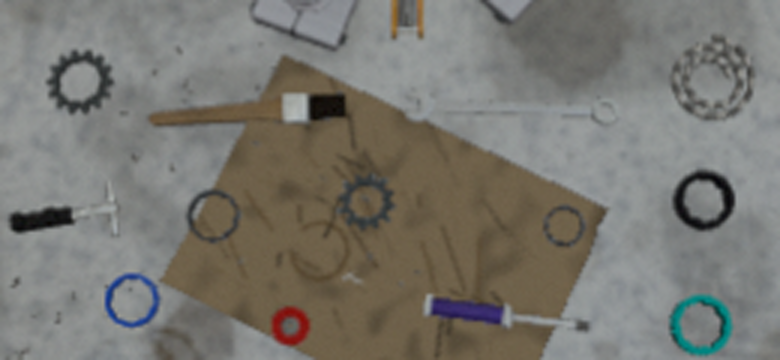

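View pics/top0c.png

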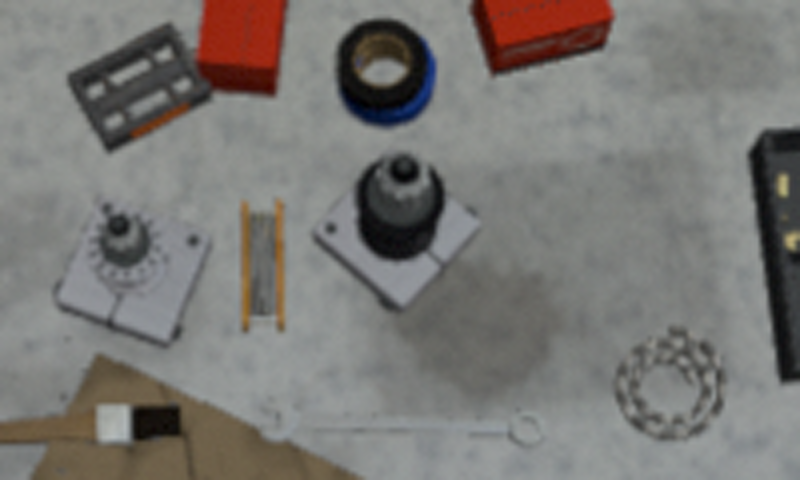

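```bash
cat > meas.py <<'E'
from h import *
z=np.load('top0.npz');im=z['im'];d=z['d']
g=im.max(2).astype(int)
parts={'cog_wide':((126,177),.009,.062),'cog_narrow':((222,217),.009,.054),'tall':((334,216),.018,.052),'flat':((171,222),.008,.047),'small':((288,226),.010,.0364)}
for k,(p,h,D) in parts.items():
    r=24; x0,y0=p[0]-r,p[1]-r
    sub=cv2.resize(im[y0:y0+2*r,x0:x0+2*r],None,fx=6,fy=6,interpolation=cv2.INTER_CUBIC).astype(int)
    mx=sub.max(2); sat=mx-sub.min(2)
    m=((mx<95)&(sat<25)).astype(np.uint8)
    if k=='tall': m=(mx<70).astype(np.uint8)
    n,l,st,ce=cv2.connectedComponentsWithStats(m)
    # component biggest
    i=1+np.argmax(st[1:,4]); mm=(l==i).astype(np.uint8)
    cs,hi=cv2.findContours(mm,cv2.RETR_CCOMP,cv2.CHAIN_APPROX_NONE)
    outer=max([c for c,hh in zip(cs,hi[0]) if hh[3]<0],key=len)
    inner=max([c for c,hh in zip(cs,hi[0]) if hh[3]>=0],key=len,default=None)
    cv2.imwrite(f'pics/m_{k}.png',np.hstack([sub[:,:,::-1].astype(np.uint8),cv2.merge([mm*255]*3)]))
    for nm,c in (('out',outer),('in',inner)):
        if c is None: continue
        uv=(c.reshape(-1,2)+.5)/6-.5+[x0,y0]
        P=ray(z,uv,h/2 if nm=='out' else h)[:,:2].astype(np.float32)
        (cx,cy),rr=cv2.minEnclosingCircle(P); e=cv2.fitEllipse(P*1000)
        print(k,nm,'enc',round(cx,4),round(cy,4),round(2000*rr,1),'ell',np.round(e[0],1),np.round(e[1],1))
# depth check
for k,(p,h,D) in parts.items():
    vs,us=np.mgrid[p[1]-22:p[1]+22,p[0]-22:p[0]+22]
    uv=np.c_[us.ravel(),vs.ravel()];P=dep(z,d,uv)
    q=P[P[:,2]>h*.6]; print(k,len(q),np.median(P[:,2]).round(4), q.mean(0).round(4), np.percentile(P[:,2],98).round(4), ((q.min(0)+q.max(0))/2).round(4),(q.max(0)-q.min(0)).round(4))
for k,p,zs in (('slim',(202,140),(.067,.108)),('thick',(269,132),(.077,.133))):
    vs,us=np.mgrid[p[1]-35:p[1]+35,p[0]-30:p[0]+30]
    P=dep(z,d,np.c_[us.ravel(),vs.ravel()])
    for a in range(15,140,5):
        q=P[(P[:,2]>a/1000)&(P[:,2]<a/1000+.005)]
        if len(q)>5: print(k,a,len(q),((q.min(0)+q.max(0))/2).round(4),(q.max(0)-q.min(0)).round(3),q.mean(0).round(4))
E
python3 meas.py
```

```text
cog_wide out enc 0.5809 0.2532 61.8 ell [580.7 253.5] [56.3 57.1]
cog_wide in enc 0.5796 0.2529 40.1 ell [579.6 252.6] [36.3 38.9]
cog_narrow out enc 0.4663 -0.0065 58.4 ell [465.8  -7.6] [49.4 52.6]
cog_narrow in enc 0.465 -0.0078 29.9 ell [464.6  -8. ] [26.9 28.4]
tall out enc 0.4605 -0.3088 54.8 ell [ 460.2 -308.9] [50.9 54.3]
tall in enc 0.459 -0.3077 40.2 ell [ 458.9 -307. ] [35.6 38.9]
flat out enc 0.455 0.1283 50.2 ell [454.9 128.7] [47.5 48.1]
flat in enc 0.454 0.1282 39.6 ell [454.  128.3] [36.9 37.5]
small out enc 0.4401 -0.1839 39.4 ell [ 440.2 -183.8] [37.1 38. ]
small in enc 0.4398 -0.1832 30.3 ell [ 439.6 -183.1] [27.6 28.2]
cog_wide 152 0.0001 [0.5676 0.2411 0.0528] 0.0096 [0.4574 0.1055 0.5702] [0.3593 0.3673 1.1296]
cog_narrow 166 0.0009 [ 0.4561 -0.0099  0.0621] 0.0094 [ 0.4016 -0.0141  0.5702] [0.2477 0.1281 1.1296]
tall 162 0.0001 [ 0.4494 -0.2956  0.0794] 0.0194 [ 0.3827 -0.2061  0.5735] [0.21   0.2559 1.123 ]
flat 226 0.0007 [0.4267 0.131  0.047 ] 0.0092 [0.3939 0.0547 0.5699] [0.2324 0.2656 1.1302]
small 66 0.0002 [ 0.4128 -0.1619  0.2141] 0.009 [ 0.3855 -0.145
[... 2175 characters left out ...]
0.6737 -0.1387  0.0921]
thick 95 11 [ 0.6753 -0.139   0.0976] [0.014 0.031 0.004] [ 0.6746 -0.1374  0.0979]
thick 100 11 [ 0.6765 -0.1348  0.1025] [0.014 0.023 0.005] [ 0.6726 -0.1355  0.1025]
thick 105 7 [ 0.6768 -0.1371  0.1083] [0.014 0.028 0.003] [ 0.6747 -0.1375  0.1083]
thick 110 9 [ 0.6772 -0.1383  0.1126] [0.014 0.03  0.004] [ 0.6749 -0.1344  0.112 ]
thick 115 43 [ 0.6841 -0.1382  0.1175] [0.029 0.03  0.005] [ 0.6811 -0.1394  0.1178]
thick 120 37 [ 0.6845 -0.1368  0.1224] [0.025 0.028 0.005] [ 0.6842 -0.1377  0.1223]
thick 125 17 [ 0.6834 -0.1376  0.1272] [0.015 0.015 0.004] [ 0.6807 -0.1368  0.1268]
thick 130 17 [ 0.6845 -0.1386  0.1323] [0.01  0.013 0.003] [ 0.6837 -0.139   0.1323]
```

```bash
cat > st.py <<'E'
from h import *
from scipy.spatial.transform import Rotation as Ro
def st(tgt=None,yaw=None):
    s=monitor.get_state(); R=Ro.from_euler('xyz',s['tool_rot']).as_matrix()
    j=R[:,2]; print('t',round(s['time_s'],2),'tcp',s['eef_pos'].round(4),'xax',R[:,0].round(3),'jaw az',np.degrees(np.arctan2(j[1],j[0])).round(1),'F',s['ft_force'].round(1),'op',round(s['opening'],4),'j',s['joint_pos'].round(2))
    if tgt is not None: print('delta units',((np.array(tgt)-s['eef_pos'])/.8).round(4))
    # vertical correction
    print('tilt fix units',(np.cross(R[:,0],[0,0,-1])/1.5).round(4))
    return s
E
python3 -c "
from st import *
st([.46,-.308,.15]); snap('wrist','w0')"
```

```text
t 0.1 tcp [ 0.1714 -0.6008  0.2308] xax [-0.     0.001 -1.   ] jaw az -74.1 F [ 0.5 -0.2  0.5] op 0.0849 j [-1.4   0.49  1.56 -0.    1.09 -0.11]
delta units [ 0.3608  0.366  -0.101 ]
tilt fix units [-0.0007 -0.0001 -0.    ]
```

View pics/w0.png

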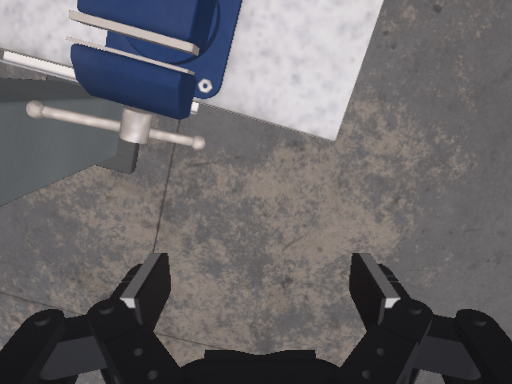

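>>> move_arm([
  [1, 0.046, 0.047, 0.004, 0, 0, 0],
  [1, 0.046, 0.047, 0.004, 0, 0, 0],
  [1, 0.046, 0.047, 0, 0, 0, 0],
  [1, 0.046, 0.047, 0, 0, 0, 0],
  [1, 0.046, 0.047, 0, 0, 0, 0],
  [1, 0.046, 0.047, 0, 0, 0, 0],
  [1, 0.046, 0.047, 0, 0, 0, 0],
  [1, 0.046, 0.047, 0, 0, 0, 0],
], grip_force=40)

```text
time_s: 1.15
eef_pos: [0.4708, -0.2919, 0.2356]
tool_rot: [-3.08, 1.568, 1.904]
ft_force: [0.6, 0.1, -0.0]
opening: 0.0857
```

```bash
python3 -c "
from st import *
st([.46,-.308,.15]); snap('wrist','w1')"
```

```text
t 1.15 tcp [ 0.4708 -0.2919  0.2356] xax [-0.001  0.003 -1.   ] jaw az -74.4 F [ 0.6  0.1 -0. ] op 0.0857 j [-0.67  0.39  1.73  0.    1.03  0.62]
delta units [-0.0135 -0.0201 -0.1071]
tilt fix units [-0.0017 -0.0006 -0.    ]
```

View pics/w1.png

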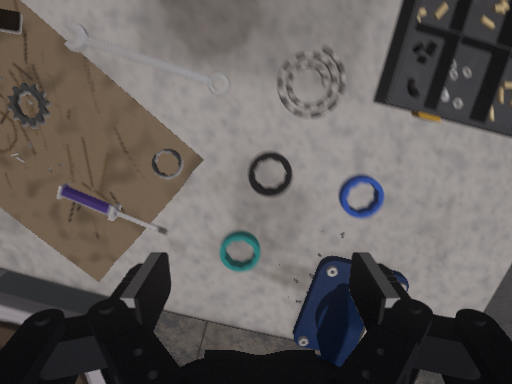

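```bash
cat > wm.py <<'E'
from h import *
def ringm(npz,p,h,r=35,thr=85,ho=None,sat=30):
    z=np.load(npz);im=z['im']; H,W=im.shape[:2]
    x0,y0=max(0,p[0]-r),max(0,p[1]-r)
    sub=cv2.resize(im[y0:y0+2*r,x0:x0+2*r],None,fx=5,fy=5,interpolation=cv2.INTER_CUBIC).astype(int)
    mx=sub.max(2); m=((mx<thr)&(mx-sub.min(2)<sat)).astype(np.uint8)
    n,l,st,ce=cv2.connectedComponentsWithStats(m); i=1+np.argmax(st[1:,4]); mm=(l==i).astype(np.uint8)
    cs,hi=cv2.findContours(mm,cv2.RETR_CCOMP,cv2.CHAIN_APPROX_NONE)
    for nm,f in (('out',lambda a:a<0),('in',lambda a:a>=0)):
        L=[c for c,hh in zip(cs,hi[0]) if f(hh[3])]
        if not L: continue
        c=max(L,key=len); uv=(c.reshape(-1,2)+.5)/5-.5+[x0,y0]
        for hh in ((0,h) if nm=='out' else (h,)):
            P=(ray(z,uv,hh)[:,:2]*1000).astype(np.float32)
            e=cv2.fitEllipse(P); print(nm,'z',hh,np.round(e[0],1),np.round(e[1],1))
E
python3 -c "
from wm import *
ringm('w1.npz',(270,174),.018,thr=60)
ringm('w1.npz',(168,164),.010,r=25)
ringm('w1.npz',(28,104),.007)"
```

```text
out z 0 [ 458.2 -309.6] [51.6 54.2]
out z 0.018 [ 462.4 -307.8] [49.1 51.6]
in z 0.018 [ 463.7 -307.4] [37.1 39.3]
out z 0 [ 434.  -176.4] [22.3 27.3]
out z 0.01 [ 437. -179.] [21.7 26.6]
out z 0 [467.7  -4.5] [47.5 62.2]
out z 0.007 [469.2  -9.5] [46.6 61. ]
in z 0.007 [466.4  -9.5] [24.  30.3]
```

>>> move_arm([
  [1, -0.006, -0.01, -0.05, -0.0017, -0.0006, 0],
  [1, -0.006, -0.01, -0.05, 0, 0, 0],
  [1, 0, 0, -0.05, 0, 0, 0],
  [1, 0, 0, -0.05, 0, 0, 0],
  [1, 0, 0, -0.04, 0, 0, 0],
  [1, 0, 0, -0.03, 0, 0, 0],
  [1, 0, 0, -0.014, 0, 0, 0],
  [1, 0, 0, 0, 0, 0, 0],
])

```text
time_s: 2.2
eef_pos: [0.4653, -0.3023, 0.0017]
tool_rot: [1.407, 1.568, 0.115]
ft_force: [-0.5, -0.3, 0.8]
opening: 0.0853
```

```bash
python3 -c "
from st import *
st([.461,-.308,.003]); snap('wrist','w2')"
```

```text
t 2.2 tcp [ 0.4653 -0.3023  0.0017] xax [ 0.002  0.    -1.   ] jaw az -74.0 F [-0.5 -0.3  0.8] op 0.0853 j [-0.7   0.72  1.91  0.    0.51  0.59]
delta units [-0.0054 -0.0072  0.0017]
tilt fix units [-0.0002  0.0016  0.    ]
```

View pics/w2.png

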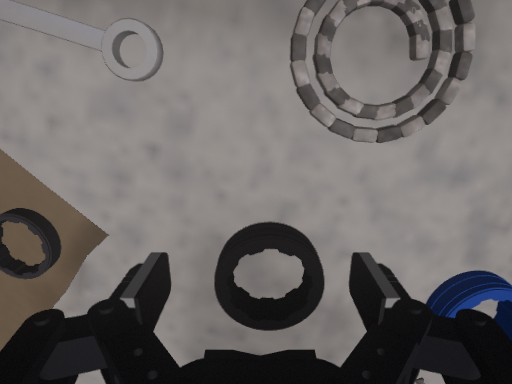

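```bash
python3 -c "
from wm import *
ringm('w2.npz',(270,275),.018,r=58,thr=50)
z=np.load('w2.npz');d=z['d']
for p in [(160,262),(355,262),(145,300),(245,330),(270,232)]: print(p,dep(z,d,[p]).round(4))
"
```

```text
out z 0 [ 451.4 -312.8] [58.4 66.8]
out z 0.018 [ 462.5 -309. ] [51.2 58.5]
in z 0.018 [ 465.5 -308. ] [26.6 33.1]
(160, 262) [[ 0.4635 -0.2597  0.0267]]
(355, 262) [[ 0.4841 -0.3429  0.0214]]
(145, 300) [[ 0.4595 -0.261   0.0474]]
(245, 330) [[ 0.4167 -0.3091  0.0008]]
(270, 232) [[ 0.4852 -0.303   0.0152]]
```

>>> move_arm([
  [1, -0.005, -0.0075, 0, 0, 0.0016, 0],
  [1, -0.0005, -0.0005, 0, 0, 0, 0],
  [0, 0, 0, 0, 0, 0, 0],
  [0, 0, 0, 0, 0, 0, 0],
  [0, 0, 0, 0, 0, 0, 0],
  [0, 0, 0, 0, 0, 0, 0],
  [0, 0, 0, 0, 0, 0, 0],
  [0, 0, 0, 0, 0, 0, 0],
], grip_force=40)

```text
time_s: 3.25
eef_pos: [0.4618, -0.3102, 0.0053]
tool_rot: [0.58, 1.566, -0.711]
ft_force: [-1.8, 0.4, 2.4]
opening: 0.0505
```

```bash
python3 -c "
from st import *
st([.684,-.138,.20]); snap('wrist','w3')"
```

```text
t 3.25 tcp [ 0.4618 -0.3102  0.0053] xax [ 0.004 -0.003 -1.   ] jaw az -74.0 F [-1.8  0.4  2.4] op 0.0505 j [-0.71  0.72  1.91 -0.    0.51  0.58]
delta units [0.2778 0.2152 0.2433]
tilt fix units [0.0023 0.0027 0.    ]
```

View pics/w3.png

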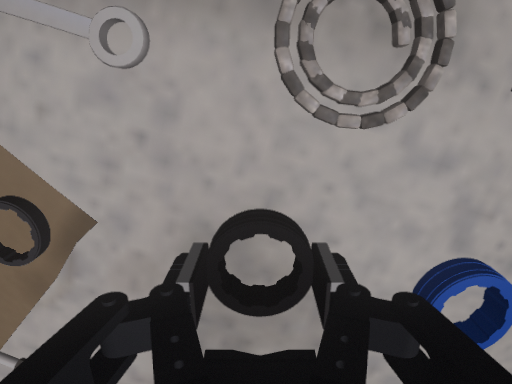

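>>> move_arm([
  [0, 0, 0, 0.05, 0.002, 0.002, 0],
  [0, 0, 0, 0.06, 0, 0, 0],
  [0, 0.045, 0.035, 0.05, 0, 0, 0],
  [0, 0.045, 0.035, 0.05, 0, 0, 0],
  [0, 0.045, 0.035, 0.02, 0, 0, 0],
  [0, 0.045, 0.035, 0, 0, 0, 0],
  [0, 0.045, 0.035, 0, 0, 0, 0],
  [0, 0.045, 0.035, 0, 0, 0, 0],
])

```text
time_s: 4.3
eef_pos: [0.6814, -0.1375, 0.1955]
tool_rot: [2.342, 1.569, 1.044]
ft_force: [0.1, -0.5, -0.4]
opening: 0.0505
```

```bash
python3 -c "
from st import *
st([.684,-.138,.18]); snap('wrist','w4');snap('top','t4')"
```

```text
t 4.3 tcp [ 0.6814 -0.1375  0.1955] xax [ 0.001  0.002 -1.   ] jaw az -74.3 F [ 0.1 -0.5 -0.4] op 0.0505 j [-0.29  0.62  1.41  0.    1.11  1.  ]
delta units [ 0.0033 -0.0007 -0.0194]
tilt fix units [-0.0012  0.0007  0.    ]
```

View pics/w4.png

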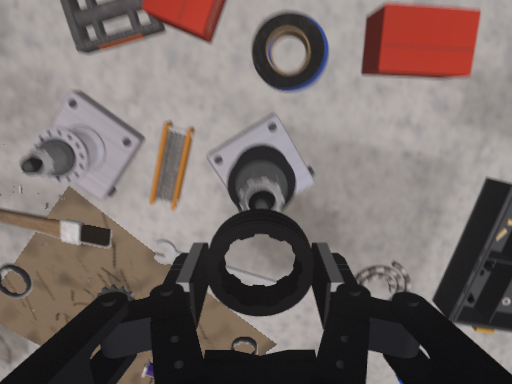

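View pics/t4.png

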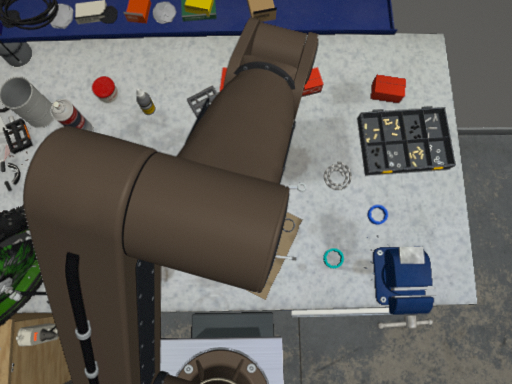

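```bash
cat > hub.py <<'E'
from h import *
import sys
def pts(npz):
    z=np.load(npz);d=z['d'];vs,us=np.mgrid[0:384,0:512];uv=np.c_[us.ravel(),vs.ravel()];P=dep(z,d,uv)
    P[d.ravel()<=0]=9; return P,uv
def circ(q):
    A=np.c_[2*q[:,:2],np.ones(len(q))];s=np.linalg.lstsq(A,(q[:,:2]**2).sum(1),rcond=None)[0]
    return s[:2].round(4),(2*np.sqrt(s[2]+s[0]**2+s[1]**2)).round(4)
def slices(P,c,zs,r=.045):
    for a,b in zs:
        q=P[(np.hypot(P[:,0]-c[0],P[:,1]-c[1])<r)&(P[:,2]>a)&(P[:,2]<b)]
        if len(q)<8: print(a,b,len(q)); continue
        print(a,b,len(q),'mid',((q.min(0)+q.max(0))/2)[:2].round(4),'ext',np.ptp(q,axis=0)[:2].round(4),'fit',circ(q))
E
python3 - <<'E'
from hub import *
P,uv=pts('w4.npz')
print('thick');slices(P,(.684,-.138),[(.0745,.0795),(.0815,.0865),(.086,.090),(.09,.1),(.1,.108),(.108,.114),(.114,.118),(.12,.128),(.128,.136)])
print('slim');slices(P,(.659,.042),[(.064,.069),(.072,.077),(.078,.085),(.085,.092),(.092,.096),(.096,.1),(.1,.104),(.104,.11)])
s=monitor.get_state();e=s['eef_pos'];print(e)
slices(P,e[:2],[(e[2]-.004,e[2]+.002),(e[2]+.009,e[2]+.013),(e[2]+.011,e[2]+.015),(e[2]+.013,e[2]+.017)],r=.024+.004)
E
```

```text
thick
0.0745 0.0795 1275 mid [ 0.6863 -0.1401] ext [0.0565 0.0594] fit (array([ 0.6845, -0.1403]), np.float64(0.0528))
0.0815 0.0865 606 mid [ 0.6874 -0.1402] ext [0.0386 0.0437] fit (array([ 0.6845, -0.1402]), np.float64(0.039))
0.086 0.09 52 mid [ 0.6876 -0.1403] ext [0.0364 0.0366] fit (array([ 0.6841, -0.1412]), np.float64(0.0348))
0.09 0.1 106 mid [ 0.6926 -0.1395] ext [0.0178 0.032 ] fit (array([ 0.6846, -0.1403]), np.float64(0.0322))
0.1 0.108 100 mid [ 0.6924 -0.1394] ext [0.0182 0.0318] fit (array([ 0.6848, -0.1402]), np.float64(0.0318))
0.108 0.114 83 mid [ 0.6946 -0.1397] ext [0.0138 0.0315] fit (array([ 0.685 , -0.1403]), np.float64(0.0316))
0.114 0.118 66 mid [ 0.689  -0.1397] ext [0.0247 0.0324] fit (array([ 0.6847, -0.1401]), np.float64(0.0317))
0.12 0.128 614 mid [ 0.6883 -0.1395] ext [0.0244 0.031 ] fit (array([ 0.6853, -0.14  ]), np.float64(0.0222))
0.128 0.136 213 mid [ 0.6879 -0.14  ] ext [0.0097 0.0152] fit (array([ 0.6866, -0.1396]), np.float64(0.0094))
slim
0.064 0.069 1143 mid [0.6584 0.041 ] ext [0.0523 0.0519] fit (array([0.6581, 0.041 ]), np.float64(0.0446)
[... 624 characters left out ...]
3))
0.104 0.11 272 mid [0.6586 0.0402] ext [0.0135 0.0139] fit (array([0.6588, 0.0399]), np.float64(0.0102))
[ 0.68268455 -0.13546908  0.19478156]
0.1907815570911645 0.19678155709116452 731 mid [ 0.6828 -0.1363] ext [0.0476 0.0459] fit (array([ 0.6835, -0.1382]), np.float64(0.0453))
0.20378155709116452 0.20778155709116453 1049 mid [ 0.6818 -0.1347] ext [0.0496 0.0541] fit (array([ 0.6833, -0.1374]), np.float64(0.0458))
0.20578155709116452 0.20978155709116453 3682 mid [ 0.6807 -0.1355] ext [0.0517 0.0558] fit (array([ 0.6811, -0.1384]), np.float64(0.0451))
0.20778155709116453 0.21178155709116453 3355 mid [ 0.6806 -0.1355] ext [0.0516 0.0558] fit (array([ 0.6807, -0.1384]), np.float64(0.0451))
```

>>> move_arm([
  [0, 0.002, -0.005, -0.03, -0.001, 0.0007, 0],
  [0, 0, 0, 0, 0, 0, 0],
  [0, 0, 0, 0, 0, 0, 0],
  [0, 0, 0, 0, 0, 0, 0],
  [0, 0, 0, 0, 0, 0, 0],
  [0, 0, 0, 0, 0, 0, 0],
  [0, 0, 0, 0, 0, 0, 0],
  [0, 0, 0, 0, 0, 0, 0],
])

```text
time_s: 5.4
eef_pos: [0.684, -0.1399, 0.1727]
tool_rot: [1.379, 1.569, 0.085]
ft_force: [0.1, -0.3, -0.2]
opening: 0.051
```

```bash
python3 - <<'E'
from st import *
from hub import *
for i in range(2):
    s=st([.6845,-.1398,.18]); snap('wrist',f'w5{i}')
    P,uv=pts(f'w5{i}.npz')
    print('thick');slices(P,(.684,-.138),[(.0745,.0795),(.0815,.0865),(.086,.09),(.09,.1),(.1,.108),(.108,.114)])
    print('slim');slices(P,(.659,.042),[(.064,.069),(.072,.077),(.085,.092),])
    e=s['eef_pos']
    slices(P,e[:2],[(e[2]+a,e[2]+a+.004) for a in (-.008,-.004,0,.004,.008,.012,.016)],r=.024+.003)
im=cv2.imread('pics/w50.png');cv2.imwrite('pics/w5x.png',cv2.resize(im[130:384,130:400],None,fx=2.2,fy=2.2))
E
```

```text
t 5.4 tcp [ 0.684  -0.1399  0.1727] xax [ 0.002  0.    -1.   ] jaw az -74.1 F [ 0.1 -0.3 -0.2] op 0.051 j [-0.3   0.65  1.42  0.    1.07  1.  ]
delta units [0.0006 0.0002 0.0091]
tilt fix units [-0.0001  0.0015  0.    ]
thick
0.0745 0.0795 1400 mid [ 0.6883 -0.1401] ext [0.0525 0.0597] fit (array([ 0.6847, -0.1402]), np.float64(0.0525))
0.0815 0.0865 721 mid [ 0.6878 -0.1402] ext [0.0381 0.0439] fit (array([ 0.6847, -0.1402]), np.float64(0.0389))
0.086 0.09 74 mid [ 0.688 -0.14 ] ext [0.0364 0.0427] fit (array([ 0.6828, -0.1406]), np.float64(0.0365))
0.09 0.1 146 mid [ 0.6927 -0.1395] ext [0.0174 0.0322] fit (array([ 0.6847, -0.1403]), np.float64(0.032))
0.1 0.108 132 mid [ 0.6934 -0.1396] ext [0.0166 0.0321] fit (array([ 0.6848, -0.1402]), np.float64(0.0319))
0.108 0.114 113 mid [ 0.6925 -0.1392] ext [0.018  0.0315] fit (array([ 0.6849, -0.1401]), np.float64(0.0315))
slim
0.064 0.069 1278 mid [0.6587 0.0406] ext [0.0521 0.053 ] fit (array([0.6582, 0.0408]), np.float64(0.0445))
0.072 0.077 666 mid [0.6583 0.04  ] ext [0.0359 0.0344] fit (array([0.6584, 0.0405]), np.float64(0.0296))
0
[... 2521 characters left out ...]
loat64(0.0451))
0.1726932597244671 0.17669325972446712 728 mid [ 0.6856 -0.1389] ext [0.048  0.0477] fit (array([ 0.6863, -0.1406]), np.float64(0.0457))
0.17669325972446712 0.18069325972446712 606 mid [ 0.6853 -0.1376] ext [0.0479 0.0486] fit (array([ 0.6861, -0.1405]), np.float64(0.0454))
0.18069325972446712 0.18469325972446712 951 mid [ 0.6854 -0.1388] ext [0.048 0.051] fit (array([ 0.6862, -0.1405]), np.float64(0.0456))
0.18469325972446712 0.18869325972446713 3651 mid [ 0.6832 -0.1401] ext [0.0519 0.0536] fit (array([ 0.6832, -0.1413]), np.float64(0.0455))
0.1886932597244671 0.1926932597244671 87 mid [ 0.6798 -0.1398] ext [0.0254 0.0532] fit (array([ 0.6852, -0.1406]), np.float64(0.0519))
```

View pics/w5x.png

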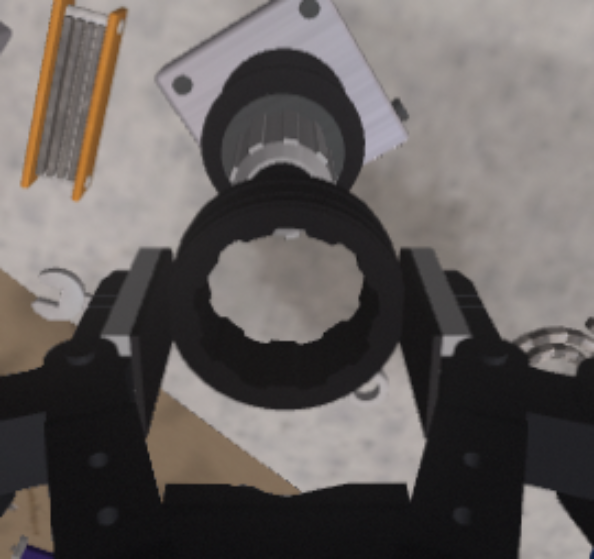

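>>> move_arm([
  [0, 0.0014, 0, -0.02, 0, 0.0015, 0],
  [0, 0, 0, -0.02, 0, 0, 0],
  [0, 0, 0, -0.015, 0, 0, 0],
  [0, 0, 0, -0.01, 0, 0, 0],
  [0, 0, 0, -0.01, 0, 0, 0],
  [0, 0, 0, -0.01, 0, 0, 0],
  [0, 0, 0, 0, 0, 0, 0],
  [0, 0, 0, 0, 0, 0, 0],
])

```text
time_s: 6.5
eef_pos: [0.6848, -0.1398, 0.0986]
tool_rot: [-2.197, 1.569, 2.792]
ft_force: [0.8, -0.3, -0.0]
opening: 0.0506
```

```bash
python3 - <<'E'
from st import *
st([.685,-.14,.09]);snap('wrist','w6')
E
```

```text
t 6.5 tcp [ 0.6848 -0.1398  0.0986] xax [-0.002  0.001 -1.   ] jaw az -74.1 F [ 0.8 -0.3 -0. ] op 0.0506 j [-0.3   0.73  1.48  0.    0.93  1.  ]
delta units [ 0.0002 -0.0003 -0.0107]
tilt fix units [-0.0005 -0.0013 -0.    ]
```

View pics/w6.png

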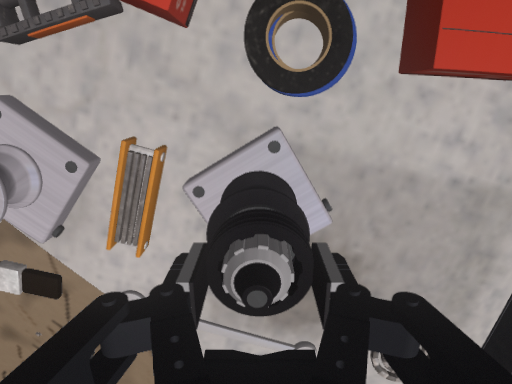

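>>> move_arm([
  [0, 0, 0, -0.006, 0, 0, 0],
  [0, 0, 0, -0.004, 0, 0, 0],
  [0, 0, 0, 0, 0, 0, 0],
  [1, 0, 0, 0, 0, 0, 0],
  [1, 0, 0, 0, 0, 0, 0],
  [1, 0, 0, 0, 0, 0, 0],
  [1, 0, 0, 0, 0, 0, 0],
  [1, 0, 0, 0.02, 0, 0, 0],
])

```text
time_s: 7.55
eef_pos: [0.6846, -0.1397, 0.1065]
tool_rot: [-2.186, 1.568, 2.804]
ft_force: [-0.2, -0.0, 0.5]
opening: 0.0859
```

```bash
python3 - <<'E'
from st import *
from hub import *
st([.685,-.14,.2]);snap('wrist','w7')
P,uv=pts('w7.npz');slices(P,(.6847,-.14),[(.0745,.0795),(.082,.087),(.092,.097),(.098,.1),(.1,.102),(.102,.104),(.104,.106),(.106,.108)])
E
```

```text
t 7.55 tcp [ 0.6846 -0.1397  0.1065] xax [-0.003  0.001 -1.   ] jaw az -74.1 F [-0.2 -0.   0.5] op 0.0859 j [-0.3   0.72  1.47  0.    0.95  1.  ]
delta units [ 0.0005 -0.0003  0.1168]
tilt fix units [-0.0006 -0.0017 -0.    ]
0.0745 0.0795 1539 mid [ 0.6924 -0.1396] ext [0.0446 0.0588] fit (array([ 0.6843, -0.1406]), np.float64(0.0547))
0.082 0.087 145 mid [ 0.6938 -0.1391] ext [0.0321 0.0433] fit (array([ 0.6898, -0.139 ]), np.float64(0.0389))
0.092 0.097 277 mid [ 0.6944 -0.1393] ext [0.032  0.0454] fit (array([ 0.6907, -0.1399]), np.float64(0.0376))
0.098 0.1 286 mid [ 0.6944 -0.1402] ext [0.0317 0.0496] fit (array([ 0.6903, -0.1402]), np.float64(0.038))
0.1 0.102 526 mid [ 0.6839 -0.1419] ext [0.0521 0.0522] fit (array([ 0.684 , -0.1415]), np.float64(0.0461))
0.102 0.104 2119 mid [ 0.6845 -0.1416] ext [0.051  0.0519] fit (array([ 0.6834, -0.1416]), np.float64(0.0457))
0.104 0.106 129 mid [ 0.684  -0.1412] ext [0.0474 0.047 ] fit (array([ 0.6806, -0.1422]), np.float64(0.0417))
0.106 0.108 99 mid [ 0.6932 -0.1394] ext [0.0163 0.0319] fit (array([ 0.6846, -0.1401]), np.float64(0.032))
```

View pics/w7.png

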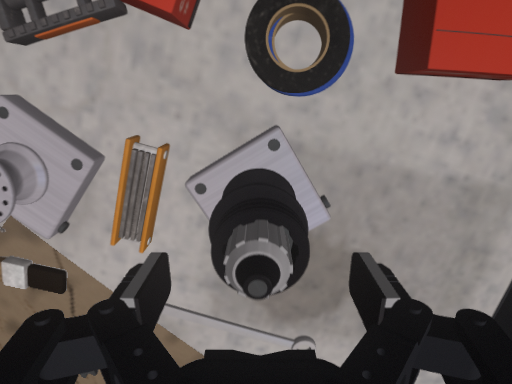

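>>> move_arm([
  [1, 0, 0, 0.065, 0, -0.0017, 0],
  [1, 0, 0, 0.07, 0, 0, 0],
  [1, -0.015, 0.065, 0.02, 0, 0, 0],
  [1, -0.02, 0.07, 0, 0, 0, 0],
  [1, -0.02, 0.07, 0, 0, 0, 0],
  [1, -0.02, 0.07, 0, 0, 0, 0],
  [1, -0.02, 0.07, 0, 0, 0, 0],
  [1, -0.02, 0.07, 0, 0, 0, 0],
])

```text
time_s: 8.6
eef_pos: [0.5917, 0.1972, 0.2466]
tool_rot: [1.266, 1.553, -0.035]
ft_force: [1.2, 0.2, 0.1]
opening: 0.0852
```

```bash
python3 - <<'E'
from st import *
from wm import *
st([.5805,.2515,.1]);snap('wrist','w8')
E
```

```text
t 8.6 tcp [0.5917 0.1972 0.2466] xax [ 0.017 -0.001 -1.   ] jaw az -74.5 F [1.2 0.2 0.1] op 0.0852 j [ 0.22  0.47  1.55 -0.    1.1   1.52]
delta units [-0.014   0.0679 -0.1833]
tilt fix units [0.0004 0.0115 0.    ]
```

View pics/w8.png

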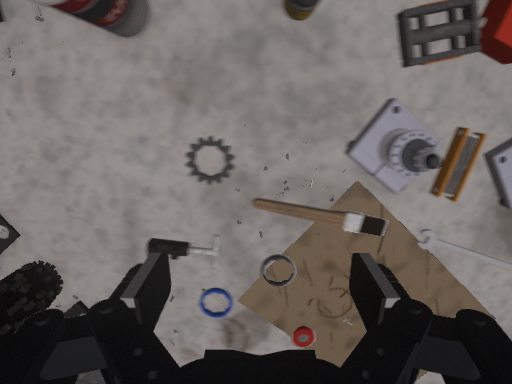

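>>> move_arm([
  [1, -0.005, 0.026, -0.03, 0, 0.0115, 0],
  [1, -0.005, 0.026, -0.03, 0, 0, 0],
  [1, -0.003, 0.014, -0.04, 0, 0, 0],
  [1, 0, 0, -0.04, 0, 0, 0],
  [1, 0, 0, -0.03, 0, 0, 0],
  [1, 0, 0, 0, 0, 0, 0],
  [1, 0, 0, 0, 0, 0, 0],
  [1, 0, 0, 0, 0, 0, 0],
])

```text
time_s: 9.65
eef_pos: [0.5799, 0.2612, 0.1164]
tool_rot: [1.709, 1.558, 0.416]
ft_force: [1.1, 0.6, -0.3]
opening: 0.0854
```

```bash
python3 - <<'E'
from st import *
st([.5805,.2515,.0]);snap('wrist','w9')
E
```

```text
t 9.65 tcp [0.5799 0.2612 0.1164] xax [ 0.012  0.005 -1.   ] jaw az -74.0 F [ 1.1  0.6 -0.3] op 0.0854 j [0.32 0.63 1.65 0.   0.85 1.61]
delta units [ 0.0007 -0.0122 -0.1455]
tilt fix units [-0.0035  0.008   0.    ]
```

View pics/w9.png

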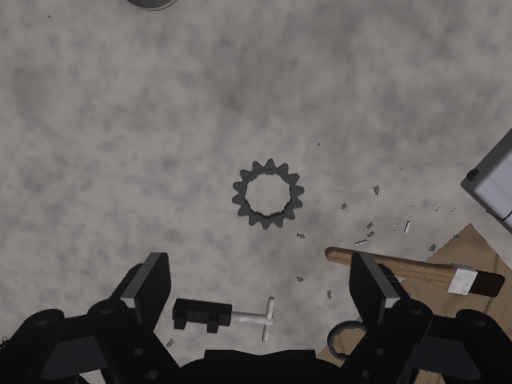

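```bash
python3 - <<'E'
from wm import *
ringm('w9.npz',(268,193),.007,r=45,thr=75)
z=np.load('w9.npz')
from hub import *
P,uv=pts('w9.npz');slices(P,(.581,.252),[(.004,.008),(.007,.011)],r=.035)
E
```

```text
out z 0 [578.6 252.3] [58.1 58.5]
out z 0.007 [580.6 253. ] [56.5 56.9]
in z 0.007 [581.3 253.3] [36.9 38.3]
0.004 0.008 802 mid [0.5809 0.2531] ext [0.0606 0.0616] fit (array([0.5815, 0.2532]), np.float64(0.0517))
0.007 0.011 1640 mid [0.581  0.2531] ext [0.0603 0.0616] fit (array([0.581 , 0.2531]), np.float64(0.0486))
```

```bash
python3 - <<'E'
from hub import *
for n,e in (('w50',(.684,-.1399,.1727)),('w7',(.6846,-.1397,.1065)),('w9',(.5799,.2612,.1164))):
    P,uv=pts(n+'.npz')
    th=np.radians(-74);j=np.array([np.cos(th),np.sin(th)]);k=np.array([-j[1],j[0]])
    q=P-np.array(e); a=q[:,:2]@j;b=q[:,:2]@k
    for s in (1,-1):
        for c0,c1 in ((.026,.034),(.042,.05),(.034,.042)):
            m=(a*s>c0)&(a*s<c1)&(abs(b)<.013)&(q[:,2]>-.03)&(q[:,2]<.06)
            if m.sum()>5: print(n,s,c0,m.sum(),'minz',np.percentile(q[m,2],[1,5,20]).round(4), 'b',b[m].min().round(4),b[m].max().round(4))
E
```

```text
w50 1 0.026 2171 minz [0.0086 0.0125 0.0209] b -0.0115 0.013
w50 1 0.042 1375 minz [0.0463 0.0485 0.054 ] b -0.0128 0.0128
w50 1 0.034 1071 minz [0.0122 0.0166 0.0286] b -0.0078 0.013
w50 -1 0.026 1147 minz [0.0094 0.0134 0.0246] b 0.006 0.013
w50 -1 0.042 1087 minz [0.0473 0.0497 0.0545] b -0.0126 0.013
w50 -1 0.034 1266 minz [0.0138 0.0204 0.0464] b -0.0073 0.0129
w7 1 0.026 154 minz [-0.0297 -0.0295 -0.0289] b -0.0106 0.0129
w7 1 0.042 2487 minz [0.0154 0.0186 0.0263] b -0.0122 0.0129
w7 -1 0.026 115 minz [-0.0299 -0.0297 -0.0294] b -0.007 0.0127
w7 -1 0.042 996 minz [0.0187 0.0217 0.0307] b 0.0002 0.013
w7 -1 0.034 1588 minz [0.0149 0.0172 0.0241] b -0.0116 0.0129
w9 1 0.042 2480 minz [0.0152 0.0186 0.0263] b -0.0122 0.013
w9 -1 0.042 1059 minz [0.0193 0.0221 0.0316] b -0.0011 0.013
w9 -1 0.034 1577 minz [0.015  0.0173 0.0242] b -0.0119 0.0119
```

>>> move_arm([
  [1, 0.0014, -0.0103, -0.02, -0.0035, 0.008, 0],
  [1, 0, 0, -0.03, 0, 0, 0],
  [1, 0, 0, -0.03, 0, 0, 0],
  [1, 0, 0, -0.03, 0, 0, 0],
  [1, 0, 0, -0.02, 0, 0, 0],
  [1, 0, 0, -0.01, 0, 0, 0],
  [1, 0, 0, 0, 0, 0, 0],
  [1, 0, 0, 0, 0, 0, 0],
])

```text
time_s: 10.7
eef_pos: [0.5821, 0.2501, -0.0001]
tool_rot: [-0.016, 1.57, -1.31]
ft_force: [-1.1, -0.1, 0.2]
opening: 0.0854
```

```bash
python3 - <<'E'
from st import *
st([.581,.253,-.007]);snap('wrist','w10')
from hub import *
P,uv=pts('w10.npz');slices(P,(.581,.252),[(.004,.008),(.007,.011)],r=.035)
E
```

```text
t 10.7 tcp [ 5.821e-01  2.501e-01 -1.000e-04] xax [ 0. -0. -1.] jaw az -74.1 F [-1.1 -0.1  0.2] op 0.0854 j [ 0.3   0.79  1.71 -0.    0.65  1.6 ]
delta units [-0.0013  0.0036 -0.0086]
tilt fix units [0.0003 0.0001 0.    ]
0.004 0.008 2498 mid [0.5807 0.253 ] ext [0.0614 0.0622] fit (array([0.5819, 0.2534]), np.float64(0.0515))
0.007 0.011 4830 mid [0.5807 0.253 ] ext [0.0609 0.0622] fit (array([0.581 , 0.2531]), np.float64(0.0485))
```

View pics/w10.png

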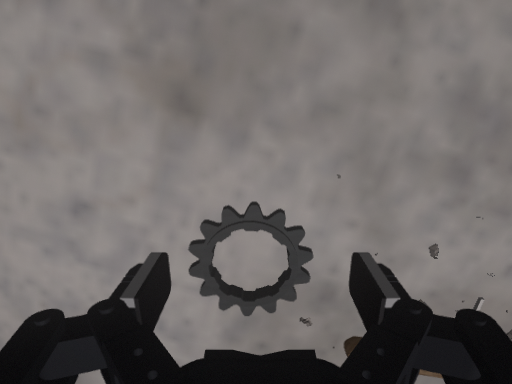

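>>> move_arm([
  [1, -0.0013, 0.0036, -0.0086, 0, 0, 0],
  [1, 0, 0, 0, 0, 0, 0],
  [0.5, 0, 0, 0, 0, 0, 0],
  [0, 0, 0, 0, 0, 0, 0],
  [0, 0, 0, 0, 0, 0, 0],
  [0, 0, 0, 0, 0, 0, 0],
  [0, 0, 0, 0, 0, 0, 0],
  [0, 0, 0, 0, 0, 0, 0],
], grip_force=50)

```text
time_s: 11.75
eef_pos: [0.5821, 0.2538, -0.0047]
tool_rot: [1.504, 1.567, 0.211]
ft_force: [-0.6, 0.6, 1.5]
opening: 0.0592
```

```bash
python3 - <<'E'
from st import *
st([.6847,-.14,.2]);snap('wrist','w11')
from hub import *
P,uv=pts('w11.npz');slices(P,(.581,.252),[(.004,.008),(.007,.011)],r=.031)
E
```

```text
t 11.75 tcp [ 0.5821  0.2538 -0.0047] xax [ 0.004  0.001 -1.   ] jaw az -74.1 F [-0.6  0.6  1.5] op 0.0592 j [ 0.31  0.8   1.7  -0.    0.63  1.6 ]
delta units [ 0.1282 -0.4922  0.2559]
tilt fix units [-0.0006  0.0027  0.    ]
0.004 0.008 2304 mid [0.5813 0.252 ] ext [0.0607 0.0618] fit (array([0.5827, 0.2524]), np.float64(0.0512))
0.007 0.011 5226 mid [0.5813 0.252 ] ext [0.0604 0.0619] fit (array([0.5818, 0.2523]), np.float64(0.0488))
```

View pics/w11.png

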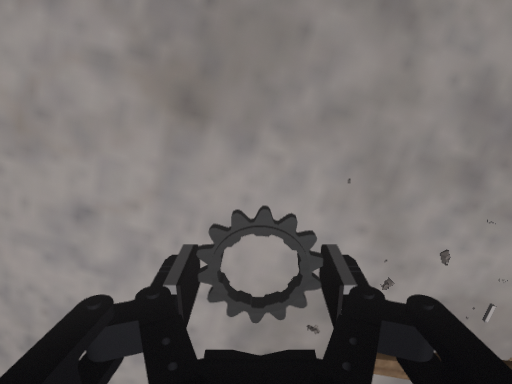

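>>> move_arm([
  [0, 0, 0, 0.03, 0, 0.0027, 0],
  [0, 0, 0, 0.06, 0, 0, 0],
  [0, 0.005, -0.02, 0.07, 0, 0, 0],
  [0, 0.015, -0.055, 0.05, 0, 0, 0],
  [0, 0.02, -0.066, 0.03, 0, 0, 0],
  [0, 0.02, -0.066, 0, 0, 0, 0],
  [0, 0.02, -0.066, 0, 0, 0, 0],
  [0, 0.02, -0.066, 0, 0, 0, 0],
])

```text
time_s: 12.8
eef_pos: [0.6612, -0.0224, 0.1932]
tool_rot: [-0.926, 1.57, -2.213]
ft_force: [0.7, 0.3, -1.5]
opening: 0.0593
```

```bash
python3 - <<'E'
from st import *
st([.6847,-.14,.19])
E
```

```text
t 12.8 tcp [ 0.6612 -0.0224  0.1932] xax [-0.001 -0.001 -1.   ] jaw az -73.7 F [ 0.7  0.3 -1.5] op 0.0593 j [-0.13  0.58  1.5  -0.    1.06  1.15]
delta units [ 0.0293 -0.147  -0.004 ]
tilt fix units [ 0.0007 -0.0005  0.    ]
```

>>> move_arm([
  [0, 0.012, -0.05, 0, 0, 0, 0],
  [0, 0.012, -0.05, 0, 0, 0, 0],
  [0, 0.005, -0.036, -0.01, 0, 0, 0],
  [0, 0, -0.01, -0.01, 0, 0, 0],
  [0, 0, 0, 0, 0, 0, 0],
  [0, 0, 0, 0, 0, 0, 0],
  [0, 0, 0, 0, 0, 0, 0],
  [0, 0, 0, 0, 0, 0, 0],
])

```text
time_s: 13.8
eef_pos: [0.6846, -0.144, 0.176]
tool_rot: [-1.681, 1.569, -2.969]
ft_force: [0.1, 0.7, -0.6]
opening: 0.0594
```

```bash
python3 - <<'E'
from st import *
from hub import *
s=st([.6847,-.14,.17]);snap('wrist','w12')
P,uv=pts('w12.npz');e=s['eef_pos']
slices(P,(.6847,-.14),[(.0745,.0795),(.09,.1),(.098,.104),(.108,.114)])
slices(P,e[:2],[(e[2]+a,e[2]+a+.004) for a in (0,.004,.007,.01,.013)],r=.03)
E
```

```text
t 13.8 tcp [ 0.6846 -0.144   0.176 ] xax [-0.002 -0.    -1.   ] jaw az -73.8 F [ 0.1  0.7 -0.6] op 0.0594 j [-0.3   0.65  1.41 -0.    1.08  0.99]
delta units [ 0.0002  0.005  -0.0075]
tilt fix units [ 0.0002 -0.0014  0.    ]
0.0745 0.0795 783 mid [ 0.6922 -0.1399] ext [0.0447 0.0591] fit (array([ 0.6841, -0.1407]), np.float64(0.0556))
0.09 0.1 383 mid [ 0.693  -0.1403] ext [0.0348 0.0501] fit (array([ 0.6892, -0.1404]), np.float64(0.0397))
0.098 0.104 1380 mid [ 0.684  -0.1414] ext [0.0525 0.0522] fit (array([ 0.684 , -0.1414]), np.float64(0.0455))
0.108 0.114 106 mid [ 0.6944 -0.1397] ext [0.0139 0.0319] fit (array([ 0.6848, -0.1402]), np.float64(0.0317))
0.1760248637231806 0.1800248637231806 0
0.1800248637231806 0.1840248637231806 276 mid [ 0.6885 -0.1436] ext [0.0502 0.0589] fit (array([ 0.6882, -0.143 ]), np.float64(0.0477))
0.1830248637231806 0.1870248637231806 817 mid [ 0.6885 -0.1439] ext [0.0517 0.0599] fit (array([ 0.6882, -0.143 ]), np.float64(0.0485))
0.1860248637231806 0.19002486372318061 3579 mid [ 0.6846 -0.144 ] ext [0.0594 0.0599] fit (array([ 0.685 , -0.1446]), np.float64(0.0504))
0.18902486372318061 0.19302486372318062 3129 mid [ 0.6846 -0.1438] ext [0.0584 0.0596] fit (array([ 0.6843, -0.1448]), np.float64(0.0456))
```

View pics/w12.png

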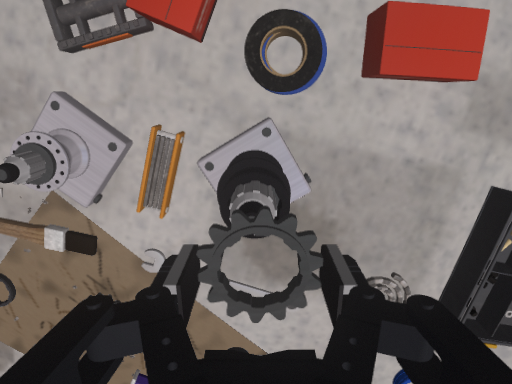

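>>> move_arm([
  [0, 0, 0.005, -0.01, 0, -0.0014, 0],
  [0, 0, 0, -0.025, 0, 0, 0],
  [0, 0, 0, -0.02, 0, 0, 0],
  [0, 0, 0, -0.015, 0, 0, 0],
  [0, 0, 0, -0.01, 0, 0, 0],
  [0, 0, 0, -0.004, 0, 0, 0],
  [0, 0, 0, 0, 0, 0, 0],
  [0, 0, 0, 0, 0, 0, 0],
])

```text
time_s: 14.85
eef_pos: [0.6849, -0.1387, 0.1059]
tool_rot: [0.918, 1.569, -0.37]
ft_force: [0.4, 0.6, -0.6]
opening: 0.0594
```

```bash
python3 - <<'E'
from st import *
s=st([.6847,-.14,.099]);snap('wrist','w13')
E
```

```text
t 14.85 tcp [ 0.6849 -0.1387  0.1059] xax [ 0.002 -0.001 -1.   ] jaw az -73.8 F [ 0.4  0.6 -0.6] op 0.0594 j [-0.29  0.72  1.48 -0.    0.94  0.99]
delta units [-0.0002 -0.0016 -0.0087]
tilt fix units [0.0004 0.0011 0.    ]
```

View pics/w13.png

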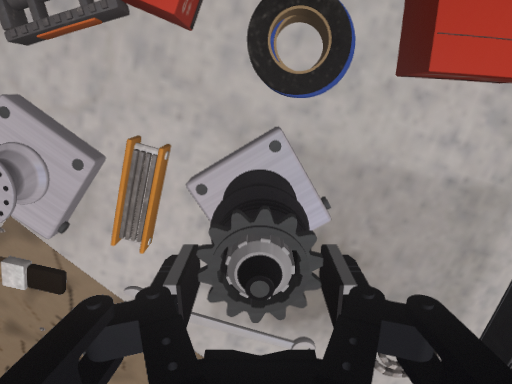

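>>> move_arm([
  [0, 0, -0.0016, -0.004, 0, 0.001, 0],
  [0, 0, 0, -0.004, 0, 0, 0],
  [0, 0, 0, 0, 0, 0, 0],
  [1, 0, 0, 0, 0, 0, 0],
  [1, 0, 0, 0, 0, 0, 0],
  [1, 0, 0, 0, 0, 0, 0],
  [1, 0, 0, 0, 0, 0, 0],
  [1, 0, 0, 0.03, 0, 0, 0],
])

```text
time_s: 15.9
eef_pos: [0.6845, -0.1401, 0.1228]
tool_rot: [-1.705, 1.569, -2.993]
ft_force: [-0.1, 0.2, 0.2]
opening: 0.0856
```

```bash
python3 - <<'E'
from st import *
from hub import *
s=st([.4535,.127,.2]);snap('wrist','w14')
P,uv=pts('w14.npz')
slices(P,(.6847,-.14),[(.092,.1),(.1,.103),(.104,.107),(.107,.11),(.109,.112),(.111,.114),(.114,.117)])
E
```

```text
t 15.9 tcp [ 0.6845 -0.1401  0.1228] xax [-0.001 -0.    -1.   ] jaw az -73.8 F [-0.1  0.2  0.2] op 0.0856 j [-0.3   0.7   1.46 -0.    0.98  0.99]
delta units [-0.2888  0.3338  0.0965]
tilt fix units [ 0.0001 -0.0009  0.    ]
0.092 0.1 214 mid [ 0.6946 -0.1386] ext [0.0314 0.0463] fit (array([ 0.6888, -0.139 ]), np.float64(0.0409))
0.1 0.103 162 mid [ 0.692  -0.1399] ext [0.036  0.0471] fit (array([ 0.6882, -0.1401]), np.float64(0.0382))
0.104 0.107 315 mid [ 0.6894 -0.1418] ext [0.0514 0.0613] fit (array([ 0.6882, -0.1407]), np.float64(0.0451))
0.107 0.11 1734 mid [ 0.6844 -0.1421] ext [0.0616 0.0621] fit (array([ 0.6841, -0.142 ]), np.float64(0.0523))
0.109 0.112 3217 mid [ 0.6845 -0.1421] ext [0.0615 0.0621] fit (array([ 0.6843, -0.1419]), np.float64(0.0497))
0.111 0.114 1585 mid [ 0.686  -0.1411] ext [0.0559 0.0568] fit (array([ 0.6843, -0.1419]), np.float64(0.0428))
0.114 0.117 139 mid [ 0.689  -0.1394] ext [0.0253 0.0318] fit (array([ 0.6846, -0.1402]), np.float64(0.032))
```

View pics/w14.png

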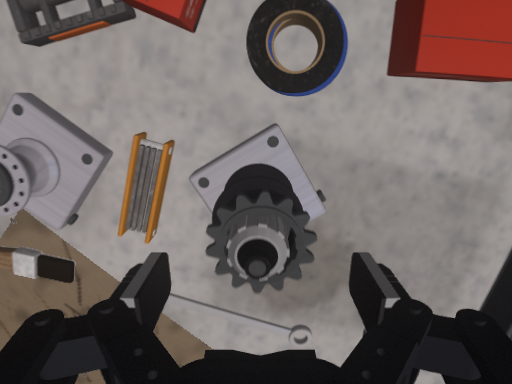

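>>> move_arm([
  [1, 0, 0, 0.06, 0, 0, 0],
  [1, -0.02, 0.01, 0.04, 0, 0, 0],
  [1, -0.043, 0.048, 0, 0, 0, 0],
  [1, -0.043, 0.05, 0, 0, 0, 0],
  [1, -0.043, 0.055, 0, 0, 0, 0],
  [1, -0.043, 0.055, 0, 0, 0, 0],
  [1, -0.043, 0.055, -0.02, 0, 0, 0],
  [1, -0.043, 0.055, -0.03, 0, 0, 0],
])

```text
time_s: 16.95
eef_pos: [0.4593, 0.1258, 0.1701]
tool_rot: [1.15, 1.556, -0.143]
ft_force: [0.4, 0.9, -0.1]
opening: 0.0858
```

```bash
python3 - <<'E'
from st import *
s=st([.4545,.127,.1])
E
```

```text
t 16.95 tcp [0.4593 0.1258 0.1701] xax [ 0.015 -0.002 -1.   ] jaw az -74.1 F [ 0.4  0.9 -0.1] op 0.0858 j [ 0.13  0.36  1.99 -0.01  0.77  1.43]
delta units [-0.006   0.0015 -0.0876]
tilt fix units [0.0014 0.0097 0.    ]
```

>>> move_arm([
  [1, -0.002, 0, -0.02, 0.001, 0.0097, 0],
  [1, 0, 0, -0.04, 0, 0, 0],
  [1, 0, 0, -0.03, 0, 0, 0],
  [1, 0, 0, 0, 0, 0, 0],
  [1, 0, 0, 0, 0, 0, 0],
  [1, 0, 0, 0, 0, 0, 0],
  [1, 0, 0, 0, 0, 0, 0],
  [1, 0, 0, 0, 0, 0, 0],
])

```text
time_s: 17.95
eef_pos: [0.4587, 0.127, 0.0981]
tool_rot: [1.339, 1.566, 0.049]
ft_force: [0.1, 0.6, -0.3]
opening: 0.0858
```

```bash
python3 - <<'E'
from st import *
from hub import *
s=st([.4545,.127,-.004]);snap('wrist','w15')
P,uv=pts('w15.npz')
slices(P,(.4545,.1275),[(.004,.0075),(.0065,.011)],r=.029)
E
```

```text
t 17.95 tcp [0.4587 0.127  0.0981] xax [ 0.005  0.    -1.   ] jaw az -73.9 F [ 0.1  0.6 -0.3] op 0.0858 j [ 0.13  0.48  2.06 -0.    0.6   1.42]
delta units [-0.0052  0.     -0.1276]
tilt fix units [-0.0002  0.0032  0.    ]
0.004 0.0075 283 mid [0.4529 0.1282] ext [0.0504 0.0468] fit (array([0.4544, 0.1305]), np.float64(0.0444))
0.0065 0.011 910 mid [0.4546 0.1282] ext [0.047  0.0468] fit (array([0.4548, 0.1282]), np.float64(0.0429))
```

View pics/w15.png

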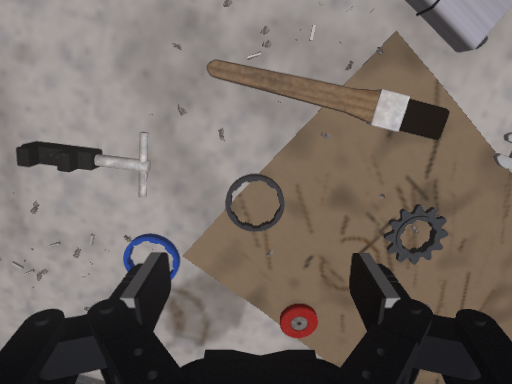

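>>> move_arm([
  [1, -0.0051, 0.0015, -0.02, 0, 0.003, 0],
  [1, 0, 0, -0.03, 0, 0, 0],
  [1, 0, 0, -0.03, 0, 0, 0],
  [1, 0, 0, -0.025, 0, 0, 0],
  [1, 0, 0, -0.01, 0, 0, 0],
  [1, 0, 0, -0.006, 0, 0, 0],
  [1, 0, 0, 0, 0, 0, 0],
  [1, 0, 0, 0, 0, 0, 0],
])

```text
time_s: 19.0
eef_pos: [0.4559, 0.1286, 0.0009]
tool_rot: [1.465, 1.565, 0.176]
ft_force: [-0.0, -0.6, -0.3]
opening: 0.0853
```

```bash
python3 - <<'E'
from st import *
from hub import *
s=st([.4546,.1282,-.0045]);snap('wrist','w16')
P,uv=pts('w16.npz')
slices(P,(.4545,.1275),[(.004,.0075),(.0065,.011)],r=.029)
E
```

```text
t 19.0 tcp [0.4559 0.1286 0.0009] xax [ 0.005  0.001 -1.   ] jaw az -73.9 F [-0.  -0.6 -0.3] op 0.0853 j [0.14 0.67 2.11 0.   0.35 1.42]
delta units [-0.0017 -0.0005 -0.0067]
tilt fix units [-0.0006  0.0035  0.    ]
0.004 0.0075 800 mid [0.4524 0.128 ] ext [0.0516 0.0475] fit (array([0.4548, 0.1305]), np.float64(0.0443))
0.0065 0.011 2337 mid [0.4543 0.128 ] ext [0.0477 0.0474] fit (array([0.4548, 0.1283]), np.float64(0.0429))
```

>>> move_arm([
  [1, -0.0017, -0.0005, -0.007, 0, 0.0035, 0],
  [1, 0, 0, -0.001, 0, 0, 0],
  [0.5, 0, 0, 0, 0, 0, 0],
  [0, 0, 0, 0, 0, 0, 0],
  [0, 0, 0, 0, 0, 0, 0],
  [0, 0, 0, 0, 0, 0, 0],
  [0, 0, 0, 0, 0, 0, 0],
  [0, 0, 0, 0, 0, 0, 0],
], grip_force=40)

```text
time_s: 20.05
eef_pos: [0.4557, 0.1284, -0.0019]
tool_rot: [1.591, 1.565, 0.302]
ft_force: [-0.9, 0.2, 0.1]
opening: 0.0458
```

```bash
python3 - <<'E'
from st import *
from hub import *
s=st([.6847,-.141,.2]);snap('wrist','w17')
P,uv=pts('w17.npz')
slices(P,(.4545,.1275),[(.004,.0075),(.0065,.011)],r=.026)
E
```

```text
t 20.05 tcp [ 0.4557  0.1284 -0.0019] xax [ 0.005  0.002 -1.   ] jaw az -73.9 F [-0.9  0.2  0.1] op 0.0458 j [0.13 0.68 2.12 0.   0.34 1.42]
delta units [ 0.2862 -0.3368  0.2524]
tilt fix units [-0.0011  0.0036  0.    ]
0.004 0.0075 695 mid [0.4546 0.1275] ext [0.0491 0.0508] fit (array([0.4569, 0.1279]), np.float64(0.0434))
0.0065 0.011 2553 mid [0.4551 0.1274] ext [0.0483 0.0506] fit (array([0.4558, 0.127 ]), np.float64(0.043))
```

View pics/w17.png

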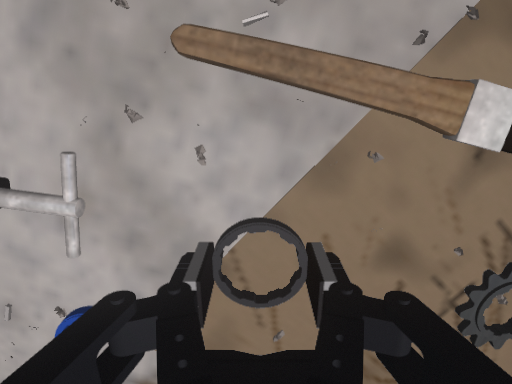

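>>> move_arm([
  [0, 0, 0, 0.04, 0, 0.0035, 0],
  [0, 0, 0, 0.06, 0, 0, 0],
  [0, 0.03, -0.035, 0.06, 0, 0, 0],
  [0, 0.04, -0.047, 0.04, 0, 0, 0],
  [0, 0.045, -0.053, 0.02, 0, 0, 0],
  [0, 0.045, -0.053, 0, 0, 0, 0],
  [0, 0.045, -0.053, 0, 0, 0, 0],
  [0, 0.045, -0.053, 0, 0, 0, 0],
])

```text
time_s: 21.1
eef_pos: [0.6577, -0.1123, 0.1795]
tool_rot: [-1.947, 1.567, 3.052]
ft_force: [0.4, 0.5, -1.0]
opening: 0.0456
```

```bash
python3 - <<'E'
from st import *
s=st([.6847,-.141,.17])
E
```

```text
t 21.1 tcp [ 0.6577 -0.1123  0.1795] xax [-0.004  0.    -1.   ] jaw az -73.6 F [ 0.4  0.5 -1. ] op 0.0456 j [-0.27  0.6   1.5  -0.    1.04  1.02]
delta units [ 0.0338 -0.0359 -0.0118]
tilt fix units [-0.0002 -0.0027 -0.    ]
```

>>> move_arm([
  [0, 0.015, -0.016, 0, 0, -0.0027, 0],
  [0, 0.012, -0.012, 0, 0, 0, 0],
  [0, 0.003, -0.003, -0.006, 0, 0, 0],
  [0, 0, 0, 0, 0, 0, 0],
  [0, 0, 0, 0, 0, 0, 0],
  [0, 0, 0, 0, 0, 0, 0],
  [0, 0, 0, 0, 0, 0, 0],
  [0, 0, 0, 0, 0, 0, 0],
])

```text
time_s: 22.1
eef_pos: [0.6823, -0.1385, 0.1725]
tool_rot: [-2.255, 1.568, 2.743]
ft_force: [0.5, 0.7, -0.2]
opening: 0.046
```

```bash
python3 - <<'E'
from st import *
from hub import *
s=st([.6847,-.1405,.121]);snap('wrist','w18')
P,uv=pts('w18.npz');e=s['eef_pos']
slices(P,(.6847,-.14),[(.107,.112),(.114,.118)])
slices(P,e[:2],[(e[2]+a,e[2]+a+.004) for a in (0,.003,.006,.009,.012)],r=.025)
E
```

```text
t 22.1 tcp [ 0.6823 -0.1385  0.1725] xax [-0.003  0.001 -1.   ] jaw az -73.6 F [ 0.5  0.7 -0.2] op 0.046 j [-0.3   0.65  1.43  0.    1.07  0.99]
delta units [ 0.003  -0.0025 -0.0644]
tilt fix units [-0.0008 -0.0019 -0.    ]
0.107 0.112 2075 mid [ 0.6848 -0.142 ] ext [0.0608 0.0617] fit (array([ 0.6848, -0.1419]), np.float64(0.0495))
0.114 0.118 88 mid [ 0.6889 -0.1394] ext [0.0252 0.0317] fit (array([ 0.6848, -0.1402]), np.float64(0.0317))
0.17250157014163392 0.17650157014163392 89 mid [ 0.6833 -0.1381] ext [0.0437 0.0445] fit (array([ 0.6836, -0.1398]), np.float64(0.0423))
0.17550157014163392 0.17950157014163393 579 mid [ 0.6835 -0.1377] ext [0.0446 0.0455] fit (array([ 0.6839, -0.1395]), np.float64(0.0429))
0.17850157014163393 0.18250157014163393 860 mid [ 0.6817 -0.1387] ext [0.0482 0.0493] fit (array([ 0.6838, -0.1393]), np.float64(0.043))
0.18150157014163393 0.18550157014163393 2394 mid [ 0.6817 -0.1387] ext [0.0482 0.0495] fit (array([ 0.6823, -0.1399]), np.float64(0.0429))
0.18450157014163393 0.18850157014163393 231 mid [ 0.6822 -0.1387] ext [0.0446 0.0495] fit (array([ 0.6829, -0.1391]), np.float64(0.0447))
```

View pics/w18.png

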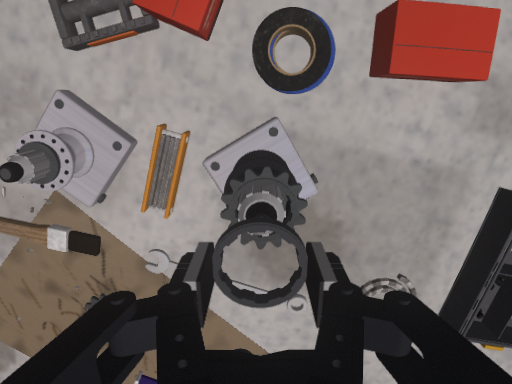

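>>> move_arm([
  [0, 0.0035, -0.002, -0.01, -0.0008, -0.0019, 0],
  [0, 0, 0, -0.02, 0, 0, 0],
  [0, 0, 0, -0.015, 0, 0, 0],
  [0, 0, 0, -0.012, 0, 0, 0],
  [0, 0, 0, -0.006, 0, 0, 0],
  [0, 0, 0, -0.004, 0, 0, 0],
  [0, 0, 0, 0, 0, 0, 0],
  [0, 0, 0, 0, 0, 0, 0],
])

```text
time_s: 23.15
eef_pos: [0.685, -0.1403, 0.1142]
tool_rot: [-2.105, 1.57, 2.893]
ft_force: [-0.1, -0.1, 0.5]
opening: 0.0455
```

```bash
python3 - <<'E'
from st import *
s=st([.6847,-.1405,.11]);snap('wrist','w19')
E
```

```text
t 23.15 tcp [ 0.685  -0.1403  0.1142] xax [-0.001  0.    -1.   ] jaw az -73.6 F [-0.1 -0.1  0.5] op 0.0455 j [-0.3   0.71  1.47 -0.    0.96  0.99]
delta units [-0.0003 -0.0002 -0.0053]
tilt fix units [-0.0002 -0.0006 -0.    ]
```

View pics/w19.png

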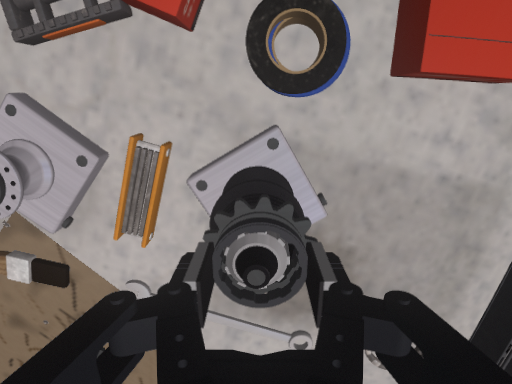

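Engaged with no force. Down about 4 mm and release.

>>> move_arm([
  [0, 0, 0, -0.004, 0, 0, 0],
  [0, 0, 0, -0.001, 0, 0, 0],
  [0, 0, 0, 0, 0, 0, 0],
  [1, 0, 0, 0, 0, 0, 0],
  [1, 0, 0, 0, 0, 0, 0],
  [1, 0, 0, 0, 0, 0, 0],
  [1, 0, 0, 0, 0, 0, 0],
  [1, 0, 0, 0.04, 0, 0, 0],
])

```text
time_s: 24.2
eef_pos: [0.6842, -0.1401, 0.1408]
tool_rot: [-2.146, 1.567, 2.852]
ft_force: [0.4, 0.5, 0.3]
opening: 0.0858
```

```bash
python3 - <<'E'
from st import *
from hub import *
s=st([.4655,-.008,.2]);snap('wrist','w20')
P,uv=pts('w20.npz')
slices(P,(.6847,-.14),[(.107,.11),(.11,.113),(.113,.116),(.1155,.1175),(.117,.119),(.1185,.1205),(.12,.122)],r=.026)
E
```

```text
t 24.2 tcp [ 0.6842 -0.1401  0.1408] xax [-0.004  0.001 -1.   ] jaw az -73.6 F [0.4 0.5 0.3] op 0.0858 j [-0.3   0.68  1.45 -0.    1.01  0.99]
delta units [-0.2734  0.1651  0.074 ]
tilt fix units [-0.0008 -0.0027 -0.    ]
0.107 0.11 536 mid [ 0.687  -0.1392] ext [0.0474 0.0501] fit (array([ 0.6859, -0.1391]), np.float64(0.0453))
0.11 0.113 399 mid [ 0.6873 -0.1387] ext [0.0467 0.049 ] fit (array([ 0.6861, -0.1396]), np.float64(0.0432))
0.113 0.116 368 mid [ 0.6866 -0.1405] ext [0.0441 0.0434] fit (array([ 0.6856, -0.1414]), np.float64(0.0401))
0.1155 0.1175 261 mid [ 0.6865 -0.1405] ext [0.0443 0.0433] fit (array([ 0.6857, -0.1418]), np.float64(0.0401))
0.117 0.119 622 mid [ 0.6845 -0.142 ] ext [0.0476 0.047 ] fit (array([ 0.6852, -0.1418]), np.float64(0.0402))
0.1185 0.1205 1815 mid [ 0.6848 -0.142 ] ext [0.0474 0.0468] fit (array([ 0.6847, -0.1418]), np.float64(0.04))
0.12 0.122 896 mid [ 0.6852 -0.142 ] ext [0.0456 0.0454] fit (array([ 0.6843, -0.142 ]), np.float64(0.0358))
```

View pics/w20.png

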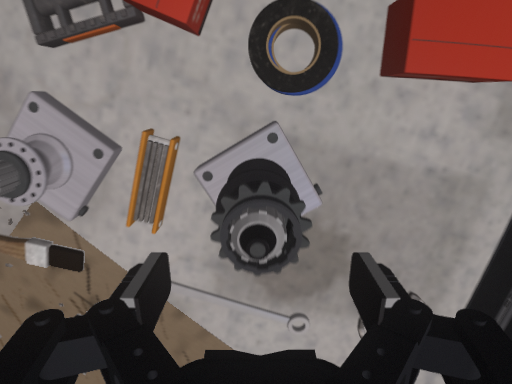

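>>> move_arm([
  [1, 0, 0, 0.05, 0, -0.0027, 0],
  [1, -0.025, 0.012, 0.01, 0, 0, 0],
  [1, -0.05, 0.029, 0, 0, 0, 0],
  [1, -0.055, 0.034, 0, 0, 0, 0],
  [1, -0.055, 0.034, -0.02, 0, 0, 0],
  [1, -0.05, 0.03, -0.04, 0, 0, 0],
  [1, -0.038, 0.026, -0.04, 0, 0, 0],
  [1, 0, 0, 0, 0, 0, 0],
])

```text
time_s: 25.25
eef_pos: [0.4617, -0.0058, 0.1173]
tool_rot: [1.092, 1.555, -0.194]
ft_force: [0.7, -0.2, 0.2]
opening: 0.0852
```

```bash
python3 - <<'E'
from st import *
s=st([.4655,-.008,.1])
E
```

```text
t 25.25 tcp [ 0.4617 -0.0058  0.1173] xax [ 0.016 -0.003 -1.   ] jaw az -73.7 F [ 0.7 -0.2  0.2] op 0.0852 j [-0.16  0.43  2.08 -0.    0.61  1.13]
delta units [ 0.0048 -0.0028 -0.0216]
tilt fix units [0.0021 0.0106 0.    ]
```

>>> move_arm([
  [1, 0.0048, -0.0028, -0.03, 0.002, 0.0106, 0],
  [1, 0, 0, -0.02, 0, 0, 0],
  [1, 0, 0, -0.02, 0, 0, 0],
  [1, 0, 0, 0, 0, 0, 0],
  [1, 0, 0, 0, 0, 0, 0],
  [1, 0, 0, 0, 0, 0, 0],
  [1, 0, 0, 0, 0, 0, 0],
  [1, 0, 0, 0, 0, 0, 0],
])

```text
time_s: 26.25
eef_pos: [0.4727, -0.0102, 0.0647]
tool_rot: [1.11, 1.559, -0.176]
ft_force: [-0.1, -0.3, 0.2]
opening: 0.0855
```

```bash
python3 - <<'E'
from st import *
from hub import *
s=st([.4655,-.0085,-.006]);snap('wrist','w21')
P,uv=pts('w21.npz')
slices(P,(.4655,-.0085),[(.004,.008),(.007,.012)],r=.031)
E
```

```text
t 26.25 tcp [ 0.4727 -0.0102  0.0647] xax [ 0.012 -0.002 -1.   ] jaw az -73.7 F [-0.1 -0.3  0.2] op 0.0855 j [-0.16  0.54  2.09 -0.    0.5   1.13]
delta units [-0.009   0.0021 -0.0884]
tilt fix units [0.0014 0.008  0.    ]
0.004 0.008 1159 mid [ 0.4646 -0.0092] ext [0.0537 0.053 ] fit (array([ 0.4657, -0.0088]), np.float64(0.043))
0.007 0.012 2182 mid [ 0.4651 -0.0088] ext [0.0529 0.0528] fit (array([ 0.4651, -0.0089]), np.float64(0.0401))
```

View pics/w21.png

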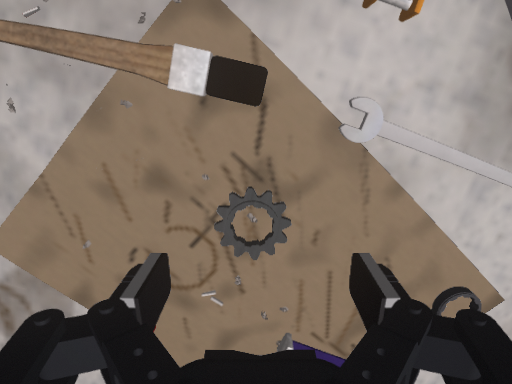

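>>> move_arm([
  [1, -0.0095, 0.0016, -0.015, 0.0014, 0.008, 0],
  [1, 0, 0, -0.025, 0, 0, 0],
  [1, 0, 0, -0.02, 0, 0, 0],
  [1, 0, 0, -0.015, 0, 0, 0],
  [1, 0, 0, -0.006, 0, 0, 0],
  [1, 0, 0, 0, 0, 0, 0],
  [1, 0, 0, 0, 0, 0, 0],
  [1, 0, 0, 0, 0, 0, 0],
])

```text
time_s: 27.3
eef_pos: [0.4628, -0.0084, -0.0037]
tool_rot: [-2.017, 1.568, 2.981]
ft_force: [-0.9, 0.1, -0.8]
opening: 0.0852
```

```bash
python3 - <<'E'
from st import *
from hub import *
s=st([.465,-.009,-.0055]);snap('wrist','w22')
P,uv=pts('w22.npz')
slices(P,(.4655,-.0085),[(.004,.008),(.007,.012)],r=.031)
E
```

```text
t 27.3 tcp [ 0.4628 -0.0084 -0.0037] xax [-0.003  0.001 -1.   ] jaw az -73.7 F [-0.9  0.1 -0.8] op 0.0852 j [-0.16  0.68  2.14 -0.    0.33  1.12]
delta units [ 0.0028 -0.0007 -0.0023]
tilt fix units [-0.0003 -0.0021 -0.    ]
0.004 0.008 2455 mid [ 0.4648 -0.0091] ext [0.0539 0.0534] fit (array([ 0.4658, -0.0086]), np.float64(0.043))
0.007 0.012 4584 mid [ 0.4649 -0.0091] ext [0.054  0.0536] fit (array([ 0.4651, -0.0089]), np.float64(0.0402))
```

>>> move_arm([
  [1, 0.0028, -0.0007, -0.0025, 0, -0.002, 0],
  [1, 0, 0, -0.001, 0, 0, 0],
  [0.5, 0, 0, 0, 0, 0, 0],
  [0, 0, 0, 0, 0, 0, 0],
  [0, 0, 0, 0, 0, 0, 0],
  [0, 0, 0, 0, 0, 0, 0],
  [0, 0, 0, 0, 0, 0, 0],
  [0, 0, 0, 0, 0, 0, 0],
], grip_force=50)

```text
time_s: 28.35
eef_pos: [0.4659, -0.0087, -0.0029]
tool_rot: [1.294, 1.566, 0.008]
ft_force: [0.2, -0.0, 0.2]
opening: 0.0514
```

```bash
python3 - <<'E'
from st import *
from hub import *
s=st([.6584,.0405,.16]);snap('wrist','w23')
P,uv=pts('w23.npz')
slices(P,(.4655,-.0085),[(.004,.008),(.007,.012)],r=.028)
E
```

```text
t 28.35 tcp [ 0.4659 -0.0087 -0.0029] xax [ 0.005  0.    -1.   ] jaw az -73.7 F [ 0.2 -0.   0.2] op 0.0514 j [-0.16  0.67  2.13  0.    0.33  1.12]
delta units [0.2406 0.0615 0.2036]
tilt fix units [-0.     0.003  0.   ]
0.004 0.008 1407 mid [ 0.4655 -0.0086] ext [0.053  0.0552] fit (array([ 0.4675, -0.009 ]), np.float64(0.0423))
0.007 0.012 4842 mid [ 0.4654 -0.0086] ext [0.053  0.0555] fit (array([ 0.4656, -0.0098]), np.float64(0.0406))
```

View pics/w23.png

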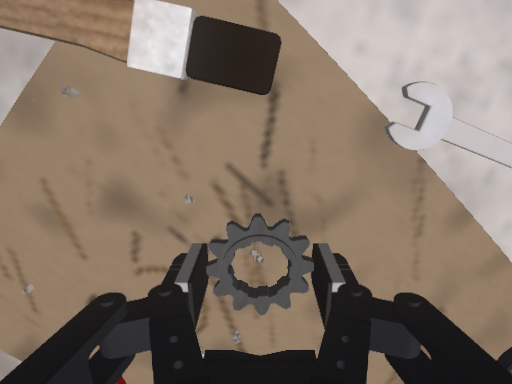

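>>> move_arm([
  [0, 0, 0, 0.02, 0, 0.003, 0],
  [0, 0, 0, 0.04, 0, 0, 0],
  [0, 0, 0, 0.05, 0, 0, 0],
  [0, 0.03, 0.008, 0.05, 0, 0, 0],
  [0, 0.05, 0.013, 0.03, 0, 0, 0],
  [0, 0.055, 0.014, 0, 0, 0, 0],
  [0, 0.055, 0.014, 0, 0, 0, 0],
  [0, 0.03, 0.008, 0, 0, 0, 0],
])

```text
time_s: 29.4
eef_pos: [0.644, 0.0382, 0.1533]
tool_rot: [-2.051, 1.565, 2.944]
ft_force: [-0.4, 0.3, -1.3]
opening: 0.0518
```

```bash
python3 - <<'E'
from st import *
s=st([.6584,.0405,.15])
E
```

```text
t 29.4 tcp [0.644  0.0382 0.1533] xax [-0.005  0.001 -1.   ] jaw az -73.8 F [-0.4  0.3 -1.3] op 0.0518 j [-0.04  0.6   1.58  0.    0.96  1.24]
delta units [ 0.018   0.0029 -0.0041]
tilt fix units [-0.0007 -0.0035 -0.    ]
```

>>> move_arm([
  [0, 0.012, 0.002, 0, 0, -0.0035, 0],
  [0, 0.002, 0, 0, 0, 0, 0],
  [0, 0, 0, 0, 0, 0, 0],
  [0, 0, 0, 0, 0, 0, 0],
  [0, 0, 0, 0, 0, 0, 0],
  [0, 0, 0, 0, 0, 0, 0],
  [0, 0, 0, 0, 0, 0, 0],
  [0, 0, 0, 0, 0, 0, 0],
])

```text
time_s: 30.4
eef_pos: [0.6535, 0.0392, 0.1524]
tool_rot: [-2.247, 1.568, 2.749]
ft_force: [-0.1, 0.2, -0.5]
opening: 0.0519
```

```bash
python3 - <<'E'
from st import *
from hub import *
s=st([.6584,.0405,.08]);snap('wrist','w24')
P,uv=pts('w24.npz');e=s['eef_pos']
slices(P,(.6584,.0405),[(.064,.069),(.072,.077),(.085,.092)])
slices(P,e[:2],[(e[2]+a,e[2]+a+.004) for a in (0,.003,.006,.009,.012)],r=.027)
E
```

```text
t 30.4 tcp [0.6535 0.0392 0.1524] xax [-0.003  0.001 -1.   ] jaw az -73.8 F [-0.1  0.2 -0.5] op 0.0519 j [-0.04  0.61  1.56  0.    0.97  1.25]
delta units [ 0.0062  0.0016 -0.0905]
tilt fix units [-0.0007 -0.0017 -0.    ]
0.064 0.069 1592 mid [0.6586 0.041 ] ext [0.0515 0.0519] fit (array([0.6582, 0.041 ]), np.float64(0.0447))
0.072 0.077 701 mid [0.6597 0.0411] ext [0.0326 0.0346] fit (array([0.6583, 0.0411]), np.float64(0.03))
0.085 0.092 95 mid [0.6606 0.0415] ext [0.0192 0.0231] fit (array([0.6586, 0.0411]), np.float64(0.0222))
0.15240197345026765 0.15640197345026766 4
0.15540197345026766 0.15940197345026766 285 mid [0.6575 0.0397] ext [0.0438 0.0516] fit (array([0.6579, 0.0408]), np.float64(0.0408))
0.15840197345026766 0.16240197345026766 789 mid [0.6543 0.0394] ext [0.0509 0.0529] fit (array([0.6573, 0.0403]), np.float64(0.041))
0.16140197345026766 0.16540197345026766 3796 mid [0.6533 0.0392] ext [0.0527 0.0535] fit (array([0.6534, 0.0382]), np.float64(0.0419))
0.16440197345026766 0.16840197345026767 1942 mid [0.6529 0.0396] ext [0.0502 0.0527] fit (array([0.6526, 0.0389]), np.float64(0.0354))
```

View pics/w24.png

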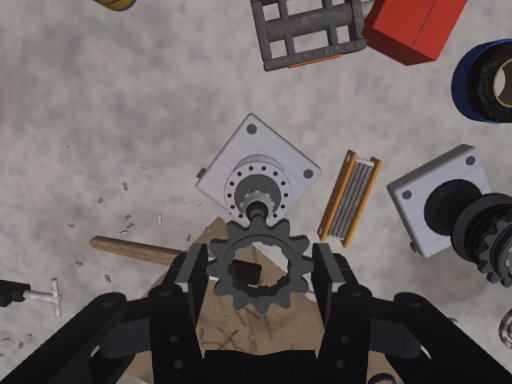

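>>> move_arm([
  [0, 0.0064, 0.0022, -0.005, -0.0007, -0.0017, 0],
  [0, 0, 0, -0.02, 0, 0, 0],
  [0, 0, 0, -0.02, 0, 0, 0],
  [0, 0, 0, -0.015, 0, 0, 0],
  [0, 0, 0, -0.01, 0, 0, 0],
  [0, 0, 0, -0.008, 0, 0, 0],
  [0, 0, 0, 0, 0, 0, 0],
  [0, 0, 0, 0, 0, 0, 0],
])

```text
time_s: 31.45
eef_pos: [0.6585, 0.0411, 0.0843]
tool_rot: [-1.815, 1.569, -3.103]
ft_force: [0.3, 1.1, 0.5]
opening: 0.0517
```

```bash
python3 - <<'E'
from st import *
s=st([.6586,.041,.073]);snap('wrist','w25')
E
```

```text
t 31.45 tcp [0.6585 0.0411 0.0843] xax [-0.002 -0.    -1.   ] jaw az -73.8 F [0.3 1.1 0.5] op 0.0517 j [-0.04  0.7   1.6  -0.    0.84  1.25]
delta units [ 0.0001 -0.0002 -0.0142]
tilt fix units [ 0.     -0.0011  0.    ]
```

View pics/w25.png

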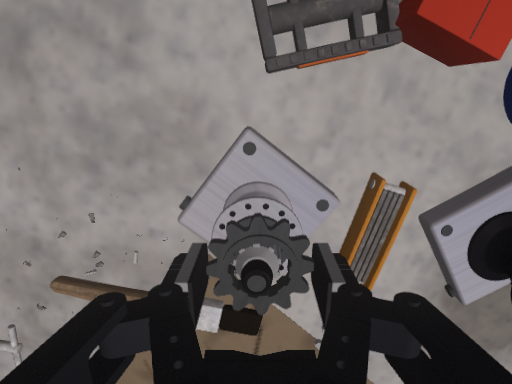

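Engaged. Lower 10 mm, release, and rise.

>>> move_arm([
  [0, 0, 0, -0.006, 0, 0, 0],
  [0, 0, 0, -0.006, 0, 0, 0],
  [0, 0, 0, -0.001, 0, 0, 0],
  [0, 0, 0, 0, 0, 0, 0],
  [1, 0, 0, 0, 0, 0, 0],
  [1, 0, 0, 0, 0, 0, 0],
  [1, 0, 0, 0, 0, 0, 0],
  [1, 0, 0, 0.03, 0, 0, 0],
])

```text
time_s: 32.5
eef_pos: [0.6581, 0.0412, 0.097]
tool_rot: [-1.849, 1.568, -3.137]
ft_force: [0.1, 0.2, 0.4]
opening: 0.085
```

```bash
python3 - <<'E'
from st import *
from hub import *
s=st([.439,-.184,.2]);snap('wrist','w26')
P,uv=pts('w26.npz')
slices(P,(.6585,.041),[(.064,.069),(.072,.077),(.077,.08),(.079,.082),(.082,.085),(.085,.088),(.088,.092)],r=.03)
E
```

```text
t 32.5 tcp [0.6581 0.0412 0.097 ] xax [-0.003 -0.    -1.   ] jaw az -73.8 F [0.1 0.2 0.4] op 0.085 j [-0.04  0.69  1.59 -0.    0.87  1.25]
delta units [-0.2739 -0.2814  0.1287]
tilt fix units [ 0.    -0.002  0.   ]
0.064 0.069 900 mid [0.6615 0.0415] ext [0.0456 0.051 ] fit (array([0.659 , 0.0413]), np.float64(0.046))
0.072 0.077 208 mid [0.6633 0.0407] ext [0.0419 0.0482] fit (array([0.661 , 0.0404]), np.float64(0.0278))
0.077 0.08 299 mid [0.6625 0.0398] ext [0.044  0.0526] fit (array([0.662 , 0.0409]), np.float64(0.0385))
0.079 0.082 1593 mid [0.6577 0.0393] ext [0.0542 0.0527] fit (array([0.6577, 0.0394]), np.float64(0.0437))
0.082 0.085 1831 mid [0.6583 0.0396] ext [0.0532 0.0526] fit (array([0.6576, 0.0396]), np.float64(0.0384))
0.085 0.088 113 mid [0.6603 0.0389] ext [0.0316 0.0332] fit (array([0.6579, 0.0401]), np.float64(0.026))
0.088 0.092 144 mid [0.6602 0.0414] ext [0.0198 0.0232] fit (array([0.6583, 0.0412]), np.float64(0.0225))
```

View pics/w26.png

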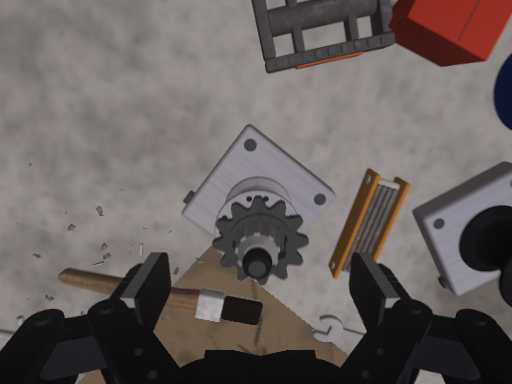

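>>> move_arm([
  [1, 0, 0, 0.06, 0, -0.002, 0],
  [1, -0.02, 0, 0.05, 0, 0, 0],
  [1, -0.045, -0.04, 0, 0, 0, 0],
  [1, -0.045, -0.05, 0, 0, 0, 0],
  [1, -0.045, -0.052, 0, 0, 0, 0],
  [1, -0.045, -0.052, -0.02, 0, 0, 0],
  [1, -0.045, -0.052, -0.04, 0, 0, 0],
  [1, -0.025, -0.03, -0.04, 0, 0, 0],
])

```text
time_s: 33.55
eef_pos: [0.4408, -0.1827, 0.1137]
tool_rot: [1.021, 1.552, -0.262]
ft_force: [-0.1, -0.5, 0.2]
opening: 0.0854
```

```bash
python3 - <<'E'
from st import *
s=st([.439,-.184,.08])
E
```

```text
t 33.55 tcp [ 0.4408 -0.1827  0.1137] xax [ 0.018 -0.005 -1.   ] jaw az -73.5 F [-0.1 -0.5  0.2] op 0.0854 j [-0.53  0.45  2.05  0.01  0.62  0.74]
delta units [-0.0023 -0.0016 -0.0421]
tilt fix units [0.0032 0.0119 0.    ]
```

>>> move_arm([
  [1, 0, 0, -0.02, 0.003, 0.0119, 0],
  [1, 0, 0, -0.02, 0, 0, 0],
  [1, 0, 0, 0, 0, 0, 0],
  [1, 0, 0, 0, 0, 0, 0],
  [1, 0, 0, 0, 0, 0, 0],
  [1, 0, 0, 0, 0, 0, 0],
  [1, 0, 0, 0, 0, 0, 0],
  [1, 0, 0, 0, 0, 0, 0],
])

```text
time_s: 34.55
eef_pos: [0.442, -0.1831, 0.0816]
tool_rot: [0.253, 1.569, -1.032]
ft_force: [-0.2, 0.0, -0.6]
opening: 0.0852
```

```bash
python3 - <<'E'
from st import *
from hub import *
s=st([.439,-.184,-.003]);snap('wrist','w27')
P,uv=pts('w27.npz')
slices(P,(.4395,-.184),[(.004,.008),(.008,.013)],r=.024)
E
```

```text
t 34.55 tcp [ 0.442  -0.1831  0.0816] xax [ 0.001 -0.001 -1.   ] jaw az -73.6 F [-0.2  0.  -0.6] op 0.0852 j [-0.53  0.52  2.06 -0.    0.56  0.76]
delta units [-0.0038 -0.0012 -0.1058]
tilt fix units [0.0008 0.0005 0.    ]
0.004 0.008 164 mid [ 0.4409 -0.184 ] ext [0.0342 0.035 ] fit (array([ 0.4415, -0.1841]), np.float64(0.0327))
0.008 0.013 736 mid [ 0.4398 -0.1847] ext [0.0361 0.0362] fit (array([ 0.44  , -0.1846]), np.float64(0.0327))
```

View pics/w27.png

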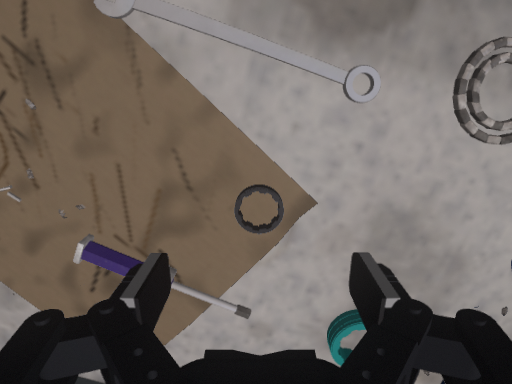

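```bash
python3 - <<'E'
from hub import *
z=np.load('w27.npz')
uv=[(95,250),(130,262),(190,290),(245,312)]
P=dep(z,z['d'],uv);print(P.round(3))
c=np.array([.4398,-.1847]);th=np.radians(-73.6);j=np.array([np.cos(th),np.sin(th)]);k=np.array([-j[1],j[0]])
print(((P[:,:2]-c)@j).round(3),((P[:,:2]-c)@k).round(3))
E
```

```text
[[ 0.375 -0.074  0.014]
 [ 0.372 -0.101  0.013]
 [ 0.361 -0.151  0.013]
 [ 0.353 -0.199  0.013]]
[-0.125 -0.099 -0.054 -0.011] [-0.031 -0.041 -0.066 -0.088]
```

>>> move_arm([
  [1, -0.0028, -0.002, -0.015, 0.0008, 0.0005, 0],
  [1, 0, 0, -0.025, 0, 0, 0],
  [1, 0, 0, -0.025, 0, 0, 0],
  [1, 0, 0, -0.02, 0, 0, 0],
  [1, 0, 0, -0.01, 0, 0, 0],
  [1, 0, 0, -0.005, 0, 0, 0],
  [1, 0, 0, 0, 0, 0, 0],
  [1, 0, 0, 0, 0, 0, 0],
])

```text
time_s: 35.6
eef_pos: [0.4385, -0.1851, -0.0033]
tool_rot: [-2.476, 1.57, 2.521]
ft_force: [-0.2, 0.2, -0.9]
opening: 0.0853
```

```bash
python3 - <<'E'
from st import *
from hub import *
s=st([.4398,-.1847,-.003]);snap('wrist','w28')
P,uv=pts('w28.npz')
slices(P,(.4395,-.184),[(.004,.008),(.008,.013)],r=.024)
E
```

```text
t 35.6 tcp [ 0.4385 -0.1851 -0.0033] xax [-0.001  0.001 -1.   ] jaw az -73.6 F [-0.2  0.2 -0.9] op 0.0853 j [-0.54  0.68  2.11  0.    0.35  0.75]
delta units [0.0016 0.0005 0.0004]
tilt fix units [-0.0004 -0.0006 -0.    ]
0.004 0.008 556 mid [ 0.4408 -0.1833] ext [0.0349 0.0337] fit (array([ 0.4414, -0.1841]), np.float64(0.0328))
0.008 0.013 1819 mid [ 0.4396 -0.1848] ext [0.0373 0.0365] fit (array([ 0.4401, -0.1845]), np.float64(0.0328))
```

>>> move_arm([
  [1, 0.0016, 0.0005, 0, 0, 0, 0],
  [0.6, 0, 0, 0, 0, 0, 0],
  [0.3, 0, 0, 0, 0, 0, 0],
  [0, 0, 0, 0, 0, 0, 0],
  [0, 0, 0, 0, 0, 0, 0],
  [0, 0, 0, 0, 0, 0, 0],
  [0, 0, 0, 0, 0, 0, 0],
  [0, 0, 0, 0, 0, 0, 0],
], grip_force=40)

```text
time_s: 36.65
eef_pos: [0.4411, -0.1854, -0.0005]
tool_rot: [0.751, 1.567, -0.534]
ft_force: [0.7, -1.0, 0.1]
opening: 0.0351
```

```bash
python3 - <<'E'
from st import *
from hub import *
s=st([.6584,.041,.16]);snap('wrist','w29')
E
```

```text
t 36.65 tcp [ 0.4411 -0.1854 -0.0005] xax [ 0.004 -0.002 -1.   ] jaw az -73.6 F [ 0.7 -1.   0.1] op 0.0351 j [-0.54  0.68  2.1   0.    0.36  0.75]
delta units [0.2716 0.283  0.2007]
tilt fix units [0.0014 0.0024 0.    ]
```

View pics/w29.png

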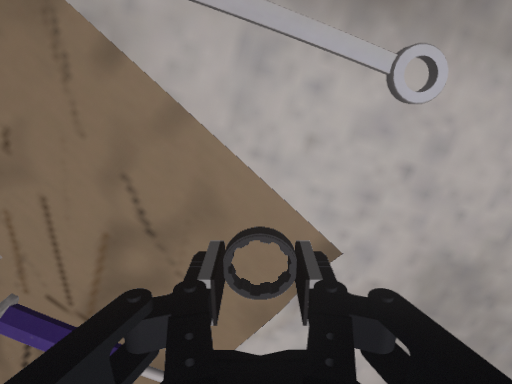

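>>> move_arm([
  [0, 0, 0, 0.04, 0.001, 0.0024, 0],
  [0, 0, 0, 0.06, 0, 0, 0],
  [0, 0.03, 0.033, 0.05, 0, 0, 0],
  [0, 0.045, 0.048, 0.04, 0, 0, 0],
  [0, 0.05, 0.052, 0, 0, 0, 0],
  [0, 0.05, 0.052, 0, 0, 0, 0],
  [0, 0.05, 0.052, 0, 0, 0, 0],
  [0, 0.03, 0.03, 0, 0, 0, 0],
])

```text
time_s: 37.7
eef_pos: [0.6487, 0.0346, 0.1564]
tool_rot: [-2.802, 1.569, 2.191]
ft_force: [-0.5, -0.1, -0.6]
opening: 0.0347
```

```bash
python3 - <<'E'
from st import *
s=st([.6584,.041,.15])
E
```

```text
t 37.7 tcp [0.6487 0.0346 0.1564] xax [-0.001  0.002 -1.   ] jaw az -73.9 F [-0.5 -0.1 -0.6] op 0.0347 j [-0.05  0.6   1.57  0.    0.97  1.24]
delta units [ 0.0122  0.008  -0.008 ]
tilt fix units [-0.001  -0.0007 -0.    ]
```

>>> move_arm([
  [0, 0.01, 0.005, -0.005, -0.001, 0, 0],
  [0, 0, 0, 0, 0, 0, 0],
  [0, 0, 0, 0, 0, 0, 0],
  [0, 0, 0, 0, 0, 0, 0],
  [0, 0, 0, 0, 0, 0, 0],
  [0, 0, 0, 0, 0, 0, 0],
  [0, 0, 0, 0, 0, 0, 0],
  [0, 0, 0, 0, 0, 0, 0],
])

```text
time_s: 38.7
eef_pos: [0.6554, 0.037, 0.1516]
tool_rot: [-1.798, 1.568, -3.089]
ft_force: [-0.4, -0.4, -0.4]
opening: 0.035
```

```bash
python3 - <<'E'
from st import *
from hub import *
s=st([.6585,.041,.09]);snap('wrist','w30')
P,uv=pts('w30.npz');e=s['eef_pos']
slices(P,(.6584,.0405),[(.064,.069),(.079,.082),(.085,.09)],r=.032)
slices(P,e[:2],[(e[2]+a,e[2]+a+.004) for a in (-.003,0,.003,.006,.009,.012)],r=.02)
E
```

```text
t 38.7 tcp [0.6554 0.037  0.1516] xax [-0.003 -0.    -1.   ] jaw az -74.0 F [-0.4 -0.4 -0.4] op 0.035 j [-0.04  0.62  1.56 -0.    0.97  1.25]
delta units [ 0.0039  0.0049 -0.0769]
tilt fix units [ 0.0001 -0.0022  0.    ]
0.064 0.069 510 mid [0.6617 0.0412] ext [0.0454 0.0514] fit (array([0.6584, 0.041 ]), np.float64(0.0473))
0.079 0.082 910 mid [0.6597 0.0395] ext [0.05  0.052] fit (array([0.6586, 0.04  ]), np.float64(0.0428))
0.085 0.09 76 mid [0.6611 0.0403] ext [0.0258 0.0347] fit (array([0.6566, 0.0403]), np.float64(0.0269))
0.14855004237511696 0.15255004237511696 0
0.15155004237511696 0.15555004237511696 265 mid [0.6561 0.0373] ext [0.0347 0.0352] fit (array([0.6567, 0.0361]), np.float64(0.033))
0.15455004237511696 0.15855004237511697 524 mid [0.6561 0.0379] ext [0.0347 0.0364] fit (array([0.6568, 0.0361]), np.float64(0.033))
0.15755004237511697 0.16155004237511697 613 mid [0.6559 0.0366] ext [0.0353 0.0387] fit (array([0.6567, 0.0363]), np.float64(0.0331))
0.16055004237511697 0.16455004237511697 1724 mid [0.6549 0.0366] ext [0.0375 0.0388] fit (array([0.6555, 0.0357]), np.float64(0.0328))
0.16355004237511697 0.16755004237511698 441 mid [0.6552 0.0366] ext [0.0356 0.0389] fit (array([0.6554, 0.0359]), np.float64(0.0332))
```

View pics/w30.png

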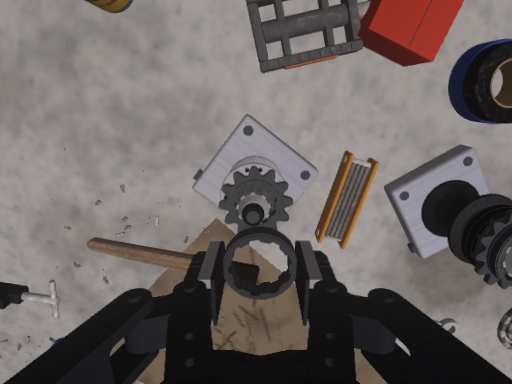

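>>> move_arm([
  [0, 0.0039, 0.0054, -0.005, 0, -0.002, 0],
  [0, 0, 0, -0.02, 0, 0, 0],
  [0, 0, 0, -0.02, 0, 0, 0],
  [0, 0, 0, -0.015, 0, 0, 0],
  [0, 0, 0, -0.01, 0, 0, 0],
  [0, 0, 0, -0.004, 0, 0, 0],
  [0, 0, 0, 0, 0, 0, 0],
  [0, 0, 0, 0, 0, 0, 0],
])

```text
time_s: 39.75
eef_pos: [0.6583, 0.0419, 0.0871]
tool_rot: [-1.792, 1.569, -3.083]
ft_force: [-0.6, 0.1, -1.0]
opening: 0.035
```

```bash
python3 - <<'E'
from st import *
s=st([.6584,.041,.0835]);snap('wrist','w31')
E
```

```text
t 39.75 tcp [0.6583 0.0419 0.0871] xax [-0.002 -0.    -1.   ] jaw az -74.0 F [-0.6  0.1 -1. ] op 0.035 j [-0.04  0.7   1.6  -0.    0.85  1.25]
delta units [ 0.0001 -0.0011 -0.0044]
tilt fix units [ 0.0001 -0.0011  0.    ]
```

View pics/w31.png

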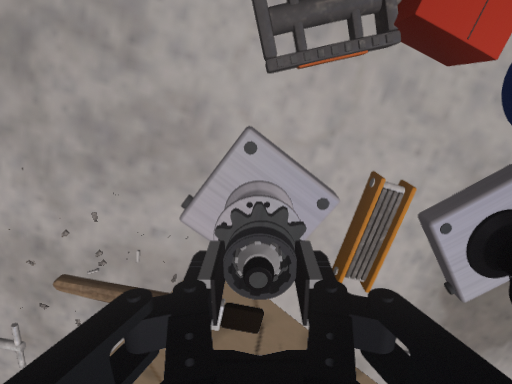

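>>> move_arm([
  [0, 0, -0.0008, -0.003, 0, 0, 0],
  [0, 0, 0, -0.0015, 0, 0, 0],
  [0, 0, 0, 0, 0, 0, 0],
  [1, 0, 0, 0, 0, 0, 0],
  [1, 0, 0, 0, 0, 0, 0],
  [1, 0, 0, 0, 0, 0, 0],
  [1, 0, 0, 0, 0, 0, 0],
  [1, 0, 0, 0.04, 0, 0, 0],
])

```text
time_s: 40.8
eef_pos: [0.6576, 0.0411, 0.1144]
tool_rot: [-1.847, 1.566, -3.138]
ft_force: [0.3, 0.5, 1.0]
opening: 0.0857
```

```bash
python3 - <<'E'
from st import *
from hub import *
s=st();snap('wrist','w32')
P,uv=pts('w32.npz')
slices(P,(.6585,.041),[(.079,.082),(.082,.085),(.085,.088),(.088,.091),(.091,.0935),(.093,.095)],r=.022)
E
```

```text
t 40.8 tcp [0.6576 0.0411 0.1144] xax [-0.004 -0.    -1.   ] jaw az -74.0 F [0.3 0.5 1. ] op 0.0857 j [-0.04  0.66  1.58 -0.    0.9   1.25]
tilt fix units [ 0.    -0.003  0.   ]
0.079 0.082 575 mid [0.6609 0.0411] ext [0.0387 0.0434] fit (array([0.6593, 0.0412]), np.float64(0.0381))
0.082 0.085 384 mid [0.6606 0.0407] ext [0.0391 0.0433] fit (array([0.6595, 0.0412]), np.float64(0.0363))
0.085 0.088 183 mid [0.6601 0.0409] ext [0.033  0.0335] fit (array([0.6597, 0.0399]), np.float64(0.0312))
0.088 0.091 267 mid [0.6602 0.041 ] ext [0.0325 0.0334] fit (array([0.6595, 0.04  ]), np.float64(0.0297))
0.091 0.0935 662 mid [0.6582 0.0394] ext [0.0366 0.0365] fit (array([0.6583, 0.0396]), np.float64(0.0322))
0.093 0.095 1118 mid [0.6583 0.0396] ext [0.0366 0.0361] fit (array([0.6579, 0.0394]), np.float64(0.0304))
```

View pics/w32.png

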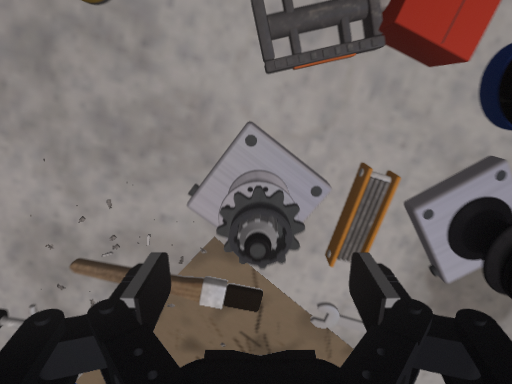

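>>> move_arm([
  [1, 0, 0, 0.07, 0, 0, 0],
  [1, 0, 0, 0.07, 0, 0, 0],
  [1, -0.03, -0.05, 0.02, 0, 0, 0],
  [1, -0.03, -0.06, 0, 0, 0, 0],
  [1, -0.03, -0.06, 0, 0, 0, 0],
  [1, -0.03, -0.06, 0, 0, 0, 0],
  [1, -0.03, -0.06, 0, 0, 0, 0],
  [1, -0.03, -0.06, 0, 0, 0, 0],
])

```text
time_s: 41.85
eef_pos: [0.5121, -0.2434, 0.2543]
tool_rot: [1.027, 1.561, -0.258]
ft_force: [0.9, -0.4, 0.6]
opening: 0.0853
```

>>> move_arm([
  [1, -0.03, -0.06, 0, 0, 0, 0],
  [1, -0.03, -0.06, 0, 0, 0, 0],
  [1, -0.02, -0.04, 0, 0, 0, 0],
  [1, 0, 0, 0, 0, 0, 0],
  [1, 0, 0, 0, 0, 0, 0],
  [1, 0, 0, 0, 0, 0, 0],
  [1, 0, 0, 0, 0, 0, 0],
  [1, 0, 0, 0, 0, 0, 0],
])

```text
time_s: 42.85
eef_pos: [0.4451, -0.3757, 0.2551]
tool_rot: [0.949, 1.559, -0.337]
ft_force: [-0.4, -0.8, -0.2]
opening: 0.0852
```

```bash
python3 - <<'E'
from st import *
from hub import *
s=st();snap('top','t33');snap('scene','s33')
for n in ('t33','s33'):
    P,uv=pts(n+'.npz');print(n)
    slices(P,(.6585,.041),[(.074,.079),(.079,.082),(.0915,.0945)],r=.032)
    slices(P,(.6847,-.14),[(.101,.1045),(.107,.1125),(.1175,.1205)],r=.032)
a=cv2.imread('pics/t33.png')[90:180,170:310];b=cv2.imread('pics/s33.png')[120:210,220:340]
cv2.imwrite('pics/c33.png',np.vstack([cv2.resize(a,(400,290),interpolation=cv2.INTER_CUBIC),cv2.resize(b,(400,300),interpolation=cv2.INTER_CUBIC)]))
E
```

```text
t 42.85 tcp [ 0.4451 -0.3757  0.2551] xax [ 0.011 -0.004 -1.   ] jaw az -73.7 F [-0.4 -0.8 -0.2] op 0.0852 j [-0.82  0.4   1.64  0.01  1.09  0.47]
tilt fix units [0.0026 0.0075 0.    ]
t33
0.074 0.079 26 mid [0.6581 0.0419] ext [0.0468 0.0497] fit (array([0.6563, 0.043 ]), np.float64(0.0415))
0.079 0.082 52 mid [0.6587 0.0415] ext [0.0499 0.0494] fit (array([0.6595, 0.0422]), np.float64(0.0434))
0.0915 0.0945 47 mid [0.6581 0.0428] ext [0.0363 0.0337] fit (array([0.6591, 0.0418]), np.float64(0.0289))
0.101 0.1045 13 mid [ 0.6826 -0.1398] ext [0.0432 0.0434] fit (array([ 0.6834, -0.1367]), np.float64(0.0469))
0.107 0.1125 104 mid [ 0.6844 -0.1398] ext [0.057  0.0585] fit (array([ 0.6845, -0.1394]), np.float64(0.0481))
0.1175 0.1205 80 mid [ 0.6841 -0.1406] ext [0.0441 0.0457] fit (array([ 0.6854, -0.1403]), np.float64(0.037))
s33
0.074 0.079 22 mid [0.6525 0.0388] ext [0.0436 0.0505] fit (array([0.657 , 0.0398]), np.float64(0.0486))
0.079 0.082 40 mid [0.6529 0.0403] ext [0.0449 0.0503] fit (array([0.6576, 0.0401]), np.float64(0.0446))
0.0915 0.0945 22 mid [0.6541 0.0399] ext [0.0349 0.0323] fit (array([0.6549, 0.0398]), np.float64(0.0272))
0.101 0.1045 16 mid [ 0.6761 -0.1435] ext [0.04   0.0526] fit (array([ 0.6867, -0.1406]), np.float64(0.0579))
0.107 0.1125 50 mid [ 0.6794 -0.1425] ext [0.0498 0.0561] fit (array([ 0.6838, -0.1415]), np.float64(0.0497))
0.1175 0.1205 43 mid [ 0.68   -0.1424] ext [0.0458 0.0419] fit (array([ 0.6811, -0.142 ]), np.float64(0.0358))
```

View pics/c33.png

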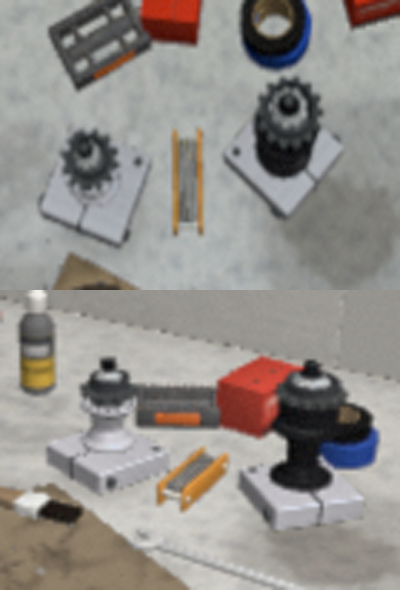

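Both stacks look level and fully down in the top and scene views, and the arm is clear of them. I'm handing in.

```bash
python3 -c "
from h import *
print(arm.hand_in())"
```

```text
the job is handed in; nothing more can be done
None
```

All five parts are on their hubs and let go. I handed the job in at about 43 s of the 104 s allowed; it gives no verdict.

- **Thick hub:** the tall black spacer, the wide cog and the flat ring went on in that order.
- **Slim hub:** the small-bored cog went on first, then the small ring.
- **Heights:** after each release the wrist camera's depth put the thick hub's part tops at about 102–103, 111 and 119–120 mm. The slim hub's were at about 83 and 93–94 mm. Taking off each part's height, the undersides are within about 1 mm of the required stack heights.
- **Centring:** the wrist camera showed every part within about 2 mm of its hub's axis, which is about the play of the bores on the freehubs.
- **Level and clear:** in the last top and scene pictures both stacks look level, and the arm was well clear. I judged flatness by eye and did not measure an angle.
- **Disagreements:** the top and wrist cameras differed by 1–2 mm in y, as the calibration allows. The scene camera put the stacks up to about 4–5 mm off in x. It sees only their near side, so I did not rely on it for centring.
- **Forces:** the wrist force read no more than about 3 N at the end of any move. I touched none of the look-alikes.

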